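# Fill the walnut jar

### The job

The walnuts have been weighed out in the scoop on the kitchen scale: lift the scoop by its knob, tip all five through the funnel into the jar, without handling the nuts with the fingers, and stand the empty scoop back on the middle of the scale. Then lift the funnel off the jar by its tab and set it down on its stem, low and upright, in the middle of the white tray. Leave the jar standing on the counter and do not disturb the other things.

Things in the scene. Friction and masses are not known exactly. Their poses are not given: they have to be found in the camera images.
- scoop_knob (a point): Grip point in the square wooden knob (20 x 20 mm, sides along x and y; reaches 30 mm below and 18 mm above this point) on the bridge across the loose metal scoop (220 g), an open pan 127 mm long, 70 wide, walls 36 mm high. x points to the pouring end, z up. Underside 92 mm below this point, back wall 60 mm behind it; the bridge (along y, 14 mm wide) has its top 30 mm below.
- scoop_lip (a point): Middle of the scoop's pouring edge: 65 mm ahead (x) of the knob point, 75 mm below it; the opening is 64 mm wide. From the flat floor a lip slopes up 29 degrees to this edge, 14 mm high, and keeps the walnuts in while the scoop is carried level without jerks; they roll out once this end dips well over 30 degrees (45 empties it).
- scale_top (a point): Centre of the flat kitchen scale's platform (170 x 180 mm), on its top, 22 mm over the counter. The scale does not move. x, y along its sides, z up. The scoop stands on it at the start.
- jar_mouth (a point): Centre of the mouth of the open glass jar, at its rim, 115 mm above its underside. Jar 74 mm across outside, 66 mm inside, floor 6 mm thick, 0.45 kg, loose on the counter; z up.
- funnel_mouth (a point): Centre of the wide mouth of the metal funnel, level with its rim. Funnel loose (110 g): rim 130 mm across, cone narrowing to a stem 61 mm outside, 56 mm inside; foot of the stem 62 mm below this point. Ribs under the cone, 40 mm below this point, rest on the jar's rim; the stem then hangs 22 mm into the jar. x points to its tab, z up.
- funnel_tab (a point): Grip point of the funnel's tab: an upright plate 10 mm thick (across, along y), 40 mm long outwards (along x) and 34 mm tall, outside the funnel's rim; this point is 85 mm from the funnel's axis and 9 mm below the rim's level; the plate reaches 17 mm above and below it. Pinch it across its thickness from above.
- tray_in (a point): Centre of the inner floor of the white square tray: 210 x 210 mm outside, walls 5 mm thick and 18 mm high. This point is 5 mm over the counter. The tray does not move. z up.
- walnut0: Walnut 1 of 5: in its shell, round, 25 mm across, 10 g; the point is its centre. Lies in the scoop at the start.
- walnut1: Walnut 2 of 5: in its shell, round, 25 mm across, 10 g; the point is its centre. Lies in the scoop at the start.
- walnut2: Walnut 3 of 5: in its shell, round, 25 mm across, 10 g; the point is its centre. Lies in the scoop at the start.
- walnut3: Walnut 4 of 5: in its shell, round, 25 mm across, 10 g; the point is its centre. Lies in the scoop at the start.
- walnut4: Walnut 5 of 5: in its shell, round, 25 mm across, 10 g; the point is its centre. Lies in the scoop at the start.
- mug: Bystander: white mug, 80 mm across, 90 mm tall, beyond the jar to the right; origin under its centre.
- closed_jar: Bystander: closed amber jar, 72 mm across, 115 mm tall, beyond the jar to the left; origin under its centre.
- spoon: Bystander: spoon lying flat on the counter left of the jar; origin at its underside.
- salt: Bystander: small salt shaker, 40 mm across, 72 mm tall, right of the jar; origin under its centre.
There are look-alikes about, which are no part of the job. What is shaped like the part that bears funnel_mouth but green or yellow is not meant.

How it is judged:
By the outcome, as a careful person would: the job done as asked, in the order asked, and still so for the second after the job is handed in, with the robot touching nothing.
It also fails if it takes over 72 s, if anything falls off the work surface, if the arm or the gripper's body presses on something with over 40 N, if the wrist force passes 120 N, or if a joint passes its speed limit or range.

### The arm

A 6-joint arm with a two-finger parallel gripper is mounted at the origin on the work surface. World frame = base frame: x ahead of the robot, y to its left, z up, the work surface at z = 0. Lengths are in m, angles in rad, forces in N, time in s.
With the tool pointing down it reaches from about 0.3 to 0.775 m from the base axis. Payload 14.6 kg.
Tool frame: the origin (TCP) lies on the centre line of the jaws, within the pads' length; the fingertips stand 19 mm ahead of it and the grasp point (between the pads) is the TCP; y points along the fingers, x is the direction in which the jaws open and shut, and the axes are right-handed (so a half turn about y gives the same grasp; the last joint's range is limited). The gripper opens to 94 mm and grips with 3 to 60 N. Pads are 16 mm wide; open, the fingers measure 119 mm over their backs; the gripper's body (75 mm by 177 mm) begins 78 mm behind the grasp point.
Start: joints at [-0.067, 0.3, 1.521, -0, 1.321, -0.067], TCP at [0.55, -0, 0.224] pointing down, gripper open.
Joint ranges: [-3.03, 3.03], [-0.79, 2.21], [0.23, 2.52], [-1.04, 4.18], [0, 3.07], [-2.55, 2.55]. Speed limits (rad/s): [2.22, 2.22, 2.57, 3.14, 3.14, 3.14].

### API

Orientations are given as [roll, pitch, yaw] about the fixed x, y, z axes, in that order (R = Rz(yaw) Ry(pitch) Rx(roll)).
In Python, from station import ctrl, optics gives the robot as it stands.
- The arm moves only by the tool jog_arm, never from a script. Its argument "targets" is a list of rows, each a list of 3 entries, a list of its own where there are three numbers: the finger opening in cm, from 0 to 9.4, then the shift along the tool's x, y, z in cm, then the turn about the tool's y in rad. A call has 1 to 10 rows; each row is the pose to reach, as a shift and turn from the pose commanded when the call began, along the tool's axes at that moment; what a row does not reach only later rows make up. A row lasts 1/10 s, in which the tool goes at most 50 mm and 8.59 degrees, less where a joint would pass 70% of its speed; a pose out of reach is approached as far as the arm can. A call with a gripper value outside its range is refused whole. The fingers move at their own pace and stop on an object; "grip_force" is the grip in N (left out, the last holds). Time passes only in rows, so rows that repeat a pose let the fingers close. It gives the time, the measured TCP pose, the force and the opening at its end, in the units of the state.
- ctrl.get_obs(): the state, without advancing time (a new reading comes with each control period).
- optics.camera(name): name is "scene" or "side" or "wrist"; returns a dict with "img" (384x512x3 uint8, red, green, blue), "range_z" (384x512 float32, m along the optical axis (not along the pixel's ray), 0 where there is no reading), "camera_matrix" (3x3 intrinsics, pixels), "world_to_cam" (4x4, takes a point from world to camera coordinates); the wrist camera has in their place "mount" (4x4, takes a point from camera to tool coordinates, whose origin is the TCP and whose axes are the tool frame's). Camera axes: x right, y up, looking along -z (the intrinsics and any distortion apply to the point x, -y, -z); pixel columns grow to the right and rows downward; lengths in m; the calibration is good to about 2 mm. A picture is of the moment at which its call begins: read the wrist's pose just before it.
- ctrl.hand_in(): hands the job in, once; it reports no verdict.
The state is a dict: "time_s": time; "qpos": joint angles; "joint_vel": joint speeds; "tau": joint torques, N m; "ee_pos": TCP position; "eef_rot": TCP orientation; "force": force on the tool from outside, world axes, zero at the start; "moment": the same for the moment, N m; "grip_width": finger opening in m.
Only numpy, scipy, OpenCV 4.12 (cv2) and the standard library are available. Lean on these libraries where they do the work, as an engineer would, in place of code of your own. Each camera call takes 0.05 s, during which the arm holds its last target. There are 200 camera calls.

## Working session

There is one attempt and no reset: what is moved stays moved. The work goes in short steps, Python scripts to look and compute and a tool call to move; the robot and the scene stay as the last step left them, time stands still between calls to the robot, and variables do not carry over. Pictures are saved under pics/ and viewed, about 8 in all and at most 12, crops included, and the job is handed in when it is done.

Besides the shell and the picture viewer there is one more tool, called after ">>>" as name([rows], argument=value, ...), one row to a line, values as JSON. jog_arm: Moves the arm, as the interface text tells. Its arguments: {"type":"object","properties":{"targets":{"type":"array","items":{"type":"array"}},"grip_force":{"type":"number"}},"required":["targets"]}

```bash
mkdir -p pics; ls; cat > h.py <<'E'
import numpy as np, cv2
from scipy.spatial.transform import Rotation as R
from station import ctrl, optics
def T_tool(o=None):
    o=o or ctrl.get_obs(); T=np.eye(4); T[:3,:3]=R.from_euler('xyz',o['eef_rot']).as_matrix() if len(np.ravel(o['eef_rot']))==3 else np.array(o['eef_rot']); T[:3,3]=o['ee_pos']; return T
def shot(name):
    T=T_tool(); c=optics.camera(name)
    c['c2w']=T@c['mount'] if name=='wrist' else np.linalg.inv(c['world_to_cam'])
    return c
def cloud(c):
    z=c['range_z'].astype(float); K=c['camera_matrix']; v,u=np.mgrid[:z.shape[0],:z.shape[1]]
    p=np.stack([(u-K[0,2])/K[0,0]*z,-(v-K[1,2])/K[1,1]*z,-z,np.ones_like(z)],-1)
    w=(p@c['c2w'].T)[...,:3]; w[z==0]=np.nan; return w
E
python3 - <<'E'
from h import *
print(ctrl.get_obs())
ims=[]
for n in ['scene','side']:
    c=shot(n); print(n,[ (k,np.shape(v)) for k,v in c.items()]); np.savez(f'{n}0.npz',img=c['img'],w=cloud(c),K=c['camera_matrix'],c2w=c['c2w']); print(c['c2w'].round(3))
    cv2.imwrite(f'pics/{n}0.png',cv2.resize(c['img'][...,::-1],(768,576),interpolation=cv2.INTER_CUBIC))
E
```

```text
pics
{'time_s': 0.0, 'qpos': array([-6.66082370e-02,  3.00493279e-01,  1.52160546e+00, -2.43122331e-05,
        1.32071823e+00, -6.65971616e-02]), 'joint_vel': array([-0.00095528,  0.00058575, -0.00026012,  0.00016724,  0.0008779 ,
        0.00170524]), 'tau': array([-1.53750298e-03, -5.31805658e+01, -3.52735734e+01,  7.07558286e-02,
        2.43994006e-02, -4.79655944e-05]), 'ee_pos': array([5.49744106e-01, 3.66545763e-06, 2.23863846e-01]), 'eef_rot': array([-1.57073835e+00,  1.22316678e-03, -5.00873955e-06]), 'force': array([ 0.55766652, -0.59137038,  0.11529086]), 'moment': array([ 0.01573609,  0.03336719, -0.03519634]), 'grip_width': 0.09394743736664453}
scene [('img', (384, 512, 3)), ('range_z', (384, 512)), ('camera_matrix', (3, 3)), ('world_to_cam', (4, 4)), ('c2w', (4, 4))]
[[ 0.7   -0.445  0.559  1.05 ]
 [ 0.714  0.46  -0.527 -0.515]
 [-0.023  0.768  0.64   0.723]
 [ 0.     0.     0.     1.   ]]
side [('img', (384, 512, 3)), ('range_z', (384, 512)), ('camera_matrix', (3, 3)), ('world_to_cam', (4, 4)), ('c2w', (4, 4))]
[[ 0.98   0.1   -0.171  0.371]
 [-0.197  0.572 -0.796 -0.679]
 [ 0.018  0.814  0.58   0.621]
 [ 0.     0.     0.     1.   ]]
```

View pics/scene0.png

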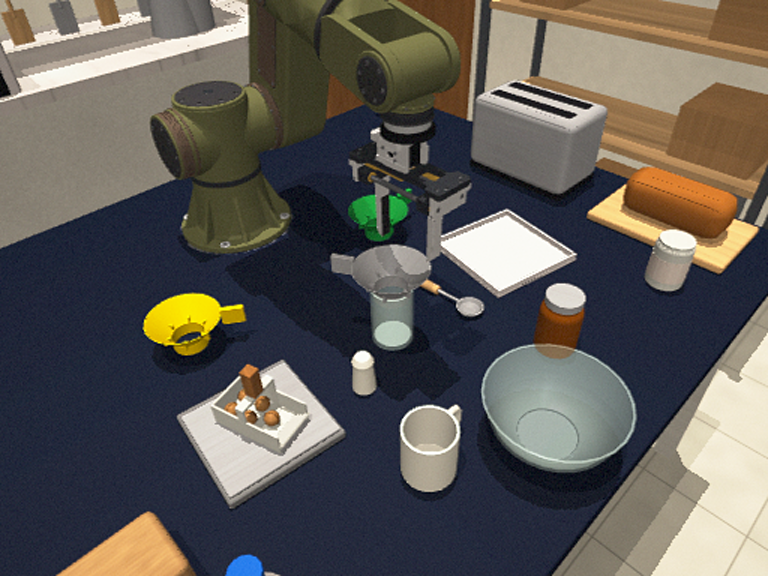

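View pics/side0.png

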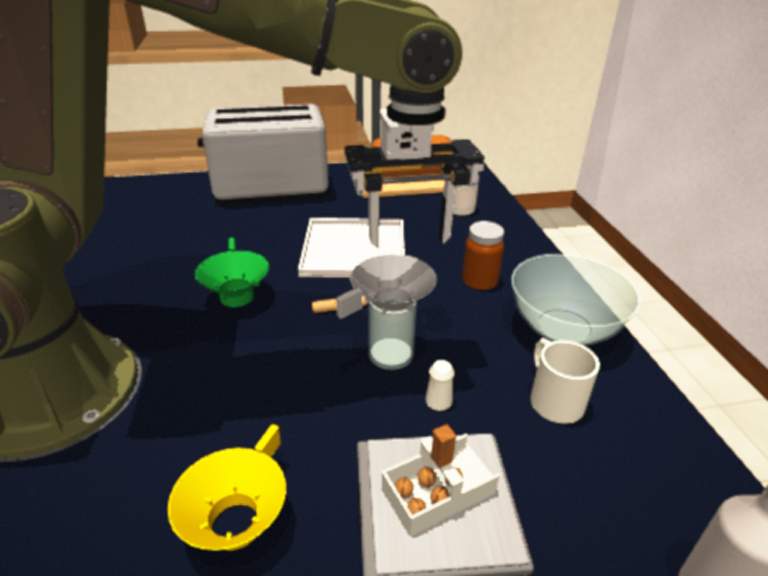

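The scene picture (768x576) shows:
- **Scoop:** on the scale at about (262,405), with its wooden knob at (250,378).
- **Funnel candidates:** grey at (391,268) on the glass jar, yellow at (190,322), green at (378,213). I choose the grey one, since green and yellow are ruled out.
- **Tray:** (508,250).
- **Bystanders:** salt at (363,372), mug at (430,445), amber jar at (560,320), spoon at (450,295).

The side view agrees: grey funnel at (392,280), tab at (350,302), knob at (443,445).

Next I'll measure these from the range images.

```bash
cat > m.py <<'E'
from h import *
def blob(w,m,n=3):
    k,l,s,c=cv2.connectedComponentsWithStats(m.astype(np.uint8)); 
    for i in sorted(range(1,k),key=lambda i:-s[i,4])[:n]:
        p=w[l==i]; p=p[np.isfinite(p[:,0])]
        if len(p): print('  px',c[i].round(),s[i,4],'med',np.median(p,0).round(3),'lo',np.percentile(p,2,axis=0).round(3),'hi',np.percentile(p,98,axis=0).round(3))
def rect(w,m):
    p=w[m][:,:2].astype(np.float32); print('  rect',cv2.minAreaRect(cv2.convexHull(p)))
E
python3 - <<'E'
from m import *
for n in ['scene','side']:
    d=np.load(n+'0.npz'); im,w=d['img'],d['w']; h=cv2.cvtColor(im,cv2.COLOR_RGB2HSV); H,S,V=[h[...,i] for i in range(3)]
    v,u=np.mgrid[:384,:512]; z=w[...,2]
    box=lambda a,b,c,e:(u>=a/1.5)&(u<=c/1.5)&(v>=b/1.5)&(v<=e/1.5)
    B=dict(scene=dict(knob=(235,360,265,400),scale=(170,355,350,505),fun=(325,240,440,300),tray=(430,205,580,300),salt=(345,345,380,400),mug=(395,400,465,495)),
           side=dict(knob=(428,422,458,470),scale=(350,430,535,576),fun=(332,255,440,320),tray=(295,210,410,280),salt=(420,355,460,415),mug=(530,340,600,425)))[n]
    print(n)
    print(' knob'); blob(w,box(*B['knob'])&(S>130)&(z>.075),1)
    m=box(*B['scale'])&(abs(z-.022)<.006)&(S<80)&(V>90); print(' scale'); rect(w,m)
    m=box(*B['scale'])&(z>.05)&(z<.063)&(S<90); print(' scoop walls'); rect(w,m)
    m=box(*B['fun'])&(z>.12)&(z<.2)&(S<70); print(' funnel'); blob(w,m,2)
    m2=m&(z>.148)&(z<.165); rect(w,m2); p=w[m2]
    print(' fz pct',np.nanpercentile(w[m][:,2],[1,50,90,99]).round(4))
    m=box(*B['tray'])&(z<.03)&(z>-.01)&(S<50)&(V>130); print(' tray'); rect(w,m)
    print(' salt'); blob(w,box(*B['salt'])&(z>.02)&(S<80),1); print(' mug'); blob(w,box(*B['mug'])&(z>.02)&(S<80),1)
E
```

```text
scene
 knob
  px [167. 254.] 237 med [ 0.531 -0.295  0.118] lo [ 0.516 -0.303  0.089] hi [ 0.536 -0.281  0.134]
 scale
  rect ((0.5236298441886902, -0.2964722216129303), (0.1871805638074875, 0.18857869505882263), 83.04617309570312)
 scoop walls
  rect ((0.5259081721305847, -0.2912384867668152), (0.12455017119646072, 0.07168884575366974), 16.93842315673828)
 funnel
  px [256. 178.] 1347 med [0.493 0.002 0.143] lo [ 0.441 -0.067  0.121] hi [0.577 0.046 0.163]
  rect ((0.514396071434021, -0.011377573013305664), (0.12896156311035156, 0.14644841849803925), 83.173828125)
 fz pct [0.1205 0.1428 0.155  0.1634]
 tray
  rect ((0.5241574048995972, 0.2896219789981842), (0.3222896158695221, 0.2933368682861328), 76.98889923095703)
 salt
  px [242. 246.] 312 med [ 0.583 -0.134  0.057] lo [ 0.564 -0.145  0.021] hi [ 0.591 -0.116  0.074]
 mug
  px [286. 295.] 1650 med [ 0.749 -0.164  0.062] lo [ 0.713 -0.203  0.022] hi [ 0.788 -0.1    0.091]
side
 knob
  px [295. 297.] 332 med [ 0.521 -0.3    0.12 ] lo [ 0.512 -0.304  0.089] hi [ 0.533 -0.285  0.132]
 scale
  rect ((0.5202571153640747, -0.2985306978225708), (0.1838279664516449, 0.18601231276988983), 82.8484115600586)
 scoop walls
  rect ((0.5226322412490845, -0.2923586666584015), (0.12225794792175293, 0.07227368652820587), 16.999637603759766)
 funnel
  px [257. 188.] 1523 med [0.515 0.009 0.141] lo [ 0.435 -0.07   0.121] hi [0.579 0.046 0.161]
  rect ((0.517555832862854, -0.02252493053674698), (0.15081356465816498, 0.12652263045310974), 66.5334243774414)
 fz pct [0.1207 0.1411 0.1533 0.1618]
 tray
  rect ((0.5151320695877075, 0.3421097993850708), (0.2561601996421814, 0.22405067086219788), 80.01252746582031)
 salt
  px [293. 254.] 364 med [ 0.567 -0.139  0.055] lo [ 0.554 -0.146  0.022] hi [ 0.585 -0.12   0.071]
 mug
  px [376. 249.] 1786 med [ 0.743 -0.168  0.06 ] lo [ 0.707 -0.204  0.023] hi [ 0.816 -0.087  0.089]
```

>>> jog_arm([
  [9.4,[0,-5,0],0],
  [9.4,[0,-10,0],0],
  [9.4,[0,-15,0],0],
  [9.4,[0,-18,0],0],
  [9.4,[0,-18,0],0],
  [9.4,[0,-18,0],0],
])

```text
time_s: 0.7
ee_pos: [0.55, -0.0, 0.4038]
eef_rot: [-1.571, 0.001, -0.0]
force: [0.5, -0.7, -0.1]
grip_width: 0.094
```

>>> jog_arm([
  [9.4,[-1,0,-5],0],
  [9.4,[-2,0,-10],0],
  [9.4,[-3,0,-15],0],
  [9.4,[-4,0,-20],0],
  [9.4,[-5,0,-25],0],
  [9.4,[-5,0,-27],0],
  [9.4,[-5,0,-27],0],
  [9.4,[-5,0,-27],0],
])

```text
time_s: 1.5
ee_pos: [0.4999, -0.2699, 0.4028]
eef_rot: [-1.569, 0.002, -0.001]
force: [0.2, 0.8, 0.1]
grip_width: 0.0939
```

```bash
python3 - <<'E'
from m import *
a=shot('wrist'); b=shot('scene'); c=shot('side')
np.savez('w1.npz',img=a['img'],w=cloud(a)); np.savez('s1.npz',img=b['img'],w=cloud(b)); np.savez('d1.npz',img=c['img'],w=cloud(c)); print(T_tool().round(3), a['c2w'].round(3))
cv2.imwrite('pics/w1.png',cv2.resize(a['img'][...,::-1],(768,576),interpolation=cv2.INTER_CUBIC))
E
```

```text
[[ 1.    -0.    -0.001  0.5  ]
 [ 0.001  0.     1.    -0.269]
 [-0.    -1.     0.     0.404]
 [ 0.     0.     0.     1.   ]] [[ 1.     0.001  0.002  0.501]
 [-0.001  0.971  0.239 -0.2  ]
 [-0.002 -0.239  0.971  0.563]
 [ 0.     0.     0.     1.   ]]
```

View pics/w1.png

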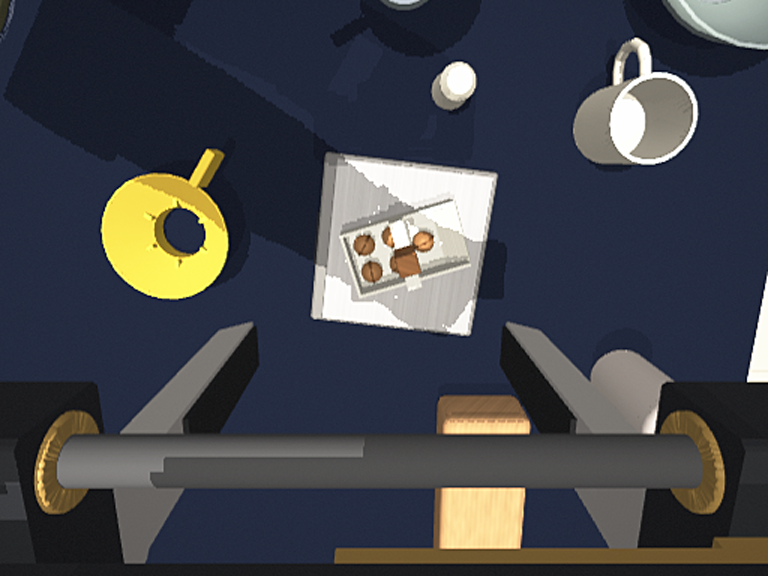

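The wrist view shows the scoop at about (405,247), with its back wall on the left (342,250) and its open lip on the right (465,235). So it points along about +x, with a yaw near +17°. Next I'll measure the funnel, tray and knob with the arm out of the way.

```bash
python3 - <<'E'
from m import *
from scipy.optimize import least_squares
v,u=np.mgrid[:384,:512]
for n,f in [('scene','s1'),('side','d1'),('wrist','w1')]:
    d=np.load(f+'.npz'); im,w=d['img'],d['w']; h=cv2.cvtColor(im,cv2.COLOR_RGB2HSV); H,S,V=[h[...,i] for i in range(3)]; z=w[...,2]; x=w[...,0];y=w[...,1]
    print(n)
    if n!='wrist':
        m=(abs(x-.51)<.13)&(abs(y+.01)<.13)&(z>.10)&(z<.175)&(S<90)
        p=w[m]; r=np.linalg.norm(p[:,:2]-[.515,-.012],axis=1)
        # cone rim: points z>.148 and near radius
        q=p[(p[:,2]>.149)&(p[:,2]<.159)]
        for _ in range(5):
            s=least_squares(lambda a:np.hypot(q[:,0]-a[0],q[:,1]-a[1])-a[2],[.515,-.005,.065],loss='soft_l1',f_scale=.002).x
            e=abs(np.hypot(q[:,0]-s[0],q[:,1]-s[1])-s[2]); q=q[e<.006]
        print(' rim',s.round(4),len(q))
        r=np.hypot(p[:,0]-s[0],p[:,1]-s[1]); t=p[r>.073]; print(' tab',len(t),np.median(t,0).round(4),'rect',cv2.minAreaRect(t[:,:2].astype(np.float32)), 'top',np.percentile(t[:,2],97).round(4),'ang',np.degrees(np.arctan2(*(np.median(t[:,:2],0)-s[:2])[::-1])))
        m=(x>.35)&(x<.75)&(y>.13)&(y<.5)&(z>-.01)&(z<.03)&(S<60)&(V>120)
        k,l,st,c=cv2.connectedComponentsWithStats(m.astype(np.uint8)); i=1+np.argmax(st[1:,4]); print(' tray'); rect(w,l==i)
    m=(abs(x-.525)<.06)&(abs(y+.29)<.05)&(z>.115)&(z<.14)&(S>100); print(' knob'); blob(w,m,1); rect(w,m&(z>.128))
    m=(abs(x-.525)<.11)&(abs(y+.29)<.11)&(z>.05)&(z<.064)&(S<90); print(' walls'); rect(w,m)
    m=(abs(x-.525)<.13)&(abs(y+.29)<.13)&(z>.016)&(z<.03)&(S<90);print(' scale'); rect(w,m); print(np.nanmedian(z[m]))
E
```

```text
scene
 rim [ 0.5242 -0.0137  0.0615] 315
 tab 140 [ 0.4493 -0.0588  0.1501] rect ((0.44722357392311096, -0.055954597890377045), (0.030295323580503464, 0.01412984449416399), 26.66571617126465) top 0.1642 ang -148.89219144630349
 tray
  rect ((0.5056347250938416, 0.33784836530685425), (0.2369173765182495, 0.23548126220703125), 78.7154312133789)
 knob
  px [166. 249.] 132 med [ 0.53  -0.294  0.131] lo [ 0.516 -0.302  0.116] hi [ 0.536 -0.282  0.134]
  rect ((0.524987518787384, -0.29210442304611206), (0.020202461630105972, 0.01928315870463848), 19.181499481201172)
 walls
  rect ((0.5252196192741394, -0.29193609952926636), (0.12365598976612091, 0.07193700224161148), 17.72138214111328)
 scale
  rect ((0.5236240029335022, -0.29675576090812683), (0.18745464086532593, 0.18894067406654358), 83.43319702148438)
0.022366478790882938
side
 rim [ 0.5207 -0.0142  0.0622] 263
 tab 190 [ 0.4439 -0.0612  0.1481] rect ((0.44452962279319763, -0.05841550976037979), (0.02949957177042961, 0.011286312714219093), 30.068172454833984) top 0.1624 ang -148.5725470162838
 tray
  rect ((0.5435143113136292, 0.333611
[... 349 characters left out ...]
5), (0.12280956655740738, 0.07187357544898987), 17.060321807861328)
 scale
  rect ((0.5196260809898376, -0.2990225851535797), (0.18445810675621033, 0.18530425429344177), 83.4191665649414)
0.02109776071361058
wrist
 knob
  px [271. 176.] 229 med [ 0.524 -0.29   0.131] lo [ 0.515 -0.299  0.117] hi [ 0.535 -0.28   0.133]
  rect ((0.5248555541038513, -0.29085445404052734), (0.01980481669306755, 0.018841804936528206), 14.390737533569336)
 walls
  rect ((0.5264258980751038, -0.29123952984809875), (0.12257085740566254, 0.0705011785030365), 16.805253982543945)
 scale
  rect ((0.5234768390655518, -0.2956908643245697), (0.18666782975196838, 0.18641428649425507), 83.48356628417969)
0.021848155183745277
```

>>> jog_arm([
  [9.4,[0,-5,0],0],
  [9.4,[0,-10,0],0],
  [9.4,[0,-15,0],0],
  [9.4,[0,-20,0],0],
  [9.4,[0,-25,0],0],
  [9.4,[0,-30,0],0],
  [9.4,[0,-35,0],0],
  [9.4,[0,-40,0],0],
])

```text
time_s: 2.45
ee_pos: [0.452, -0.2433, 0.6673]
eef_rot: [-1.582, -0.02, 0.001]
force: [0.3, -0.1, 0.3]
grip_width: 0.094
```

```bash
python3 -c "
from h import *
print(ctrl.get_obs())"
```

```text
{'time_s': 2.45, 'qpos': array([-5.65841878e-01,  4.59857887e-01,  2.35165207e-01,  2.20244546e-03,
        2.42406022e+00, -5.65346504e-01]), 'joint_vel': array([-0.02628251, -0.23335723, -0.01102977,  0.00267794,  0.20857993,
       -0.01989253]), 'tau': array([ 6.61470462e-02, -4.72210193e+01, -2.43380803e+01,  3.94120265e-02,
       -3.80972950e-01,  4.86307754e-02]), 'ee_pos': array([ 0.451953  , -0.24325378,  0.66726615]), 'eef_rot': array([-1.58166573e+00, -1.97632180e-02,  1.28772661e-03]), 'force': array([ 0.31040941, -0.10594192,  0.29833804]), 'moment': array([-0.02452213,  0.02303121,  0.02031503]), 'grip_width': 0.09395929404655338}
```

>>> jog_arm([
  [9.4,[0,-20,0],0],
  [9.4,[0,-40,0],0],
  [9.4,[0,-60,0],0],
  [9.4,[0,-80,0],0],
  [9.4,[0,-80,0],0],
  [9.4,[0,-80,0],0],
  [9.4,[0,-80,0],0],
  [9.4,[0,-80,0],0],
])

```text
time_s: 3.25
ee_pos: [0.3278, -0.177, 0.752]
eef_rot: [-1.587, -0.03, 0.0]
force: [0.1, -0.1, 0.0]
grip_width: 0.0939
```

```bash
python3 -c "
from h import *
o=ctrl.get_obs(); print(o['qpos'].round(3),o['joint_vel'].round(3)); print(T_tool(o).round(3))"
```

```text
[-0.596  0.265  0.236  0.007  2.606 -0.59 ] [-0.033 -0.156  0.002  0.005  0.161 -0.028]
[[ 1.     0.03   0.     0.328]
 [ 0.    -0.016  1.    -0.177]
 [ 0.03  -0.999 -0.016  0.752]
 [ 0.     0.     0.     1.   ]]
```

>>> jog_arm([
  [9.4,[3,5,-2],0],
  [9.4,[6,10,-4],0],
  [9.4,[9,15,-6],0],
  [9.4,[12,20,-8],0],
  [9.4,[15,25,-10],0],
  [9.4,[18,30,-12],0],
  [9.4,[18,30,-12],0],
  [9.4,[18,30,-12],0],
  [9.4,[18,30,-12],0],
])

```text
time_s: 4.15
ee_pos: [0.5184, -0.3031, 0.4539]
eef_rot: [-1.582, -0.023, -0.0]
force: [0.1, 0.4, 0.1]
grip_width: 0.0942
```

```bash
python3 -c "
from h import *
o=ctrl.get_obs(); print(o['qpos'].round(3),o['joint_vel'].round(3)); print(T_tool(o).round(3))"
```

```text
[-0.591  0.367  0.914  0.003  1.834 -0.59 ] [ 0.003 -0.081 -0.064  0.     0.061 -0.001]
[[ 1.     0.023  0.     0.518]
 [-0.    -0.012  1.    -0.303]
 [ 0.023 -1.    -0.012  0.454]
 [ 0.     0.     0.     1.   ]]
```

>>> jog_arm([
  [9.4,[2,0,5],0],
  [9.4,[4,0,10],0],
  [9.4,[6,0,15],0],
  [9.4,[8,0,20],0],
  [9.4,[10,0,25],0],
  [9.4,[12,0,30],0],
  [9.4,[14,0,35],0],
  [9.4,[16,0,40],0],
  [9.4,[18,0,45],0],
  [9.4,[20,0,50],0],
])

```text
time_s: 5.15
ee_pos: [0.6986, 0.1569, 0.4588]
eef_rot: [-1.587, -0.034, 0.001]
force: [0.5, -0.5, 0.5]
grip_width: 0.0941
```

>>> jog_arm([
  [9.4,[10,0,3],0],
  [9.4,[20,0,6],0],
  [9.4,[40,0,12],0],
])

```text
time_s: 5.45
ee_pos: [0.7397, 0.1716, 0.4056]
eef_rot: [-1.58, -0.062, 0.0]
force: [0.4, -0.5, -0.3]
grip_width: 0.0941
```

>>> jog_arm([
  [9.4,[40,0,12],0],
  [9.4,[40,0,12],0],
])

```text
time_s: 5.65
ee_pos: [0.7637, 0.182, 0.3736]
eef_rot: [-1.573, -0.091, -0.0]
force: [-0.2, 0.3, 0.6]
grip_width: 0.094
```

>>> jog_arm([
  [9.4,[40,0,12],0],
  [9.4,[40,0,12],0],
])

```text
time_s: 5.85
ee_pos: [0.7839, 0.192, 0.345]
eef_rot: [-1.567, -0.12, -0.0]
force: [0.9, -0.6, 0.1]
grip_width: 0.0941
```

>>> jog_arm([
  [9.4,[40,0,12],0],
  [9.4,[40,0,12],0],
])

```text
time_s: 6.05
ee_pos: [0.8013, 0.2007, 0.3213]
eef_rot: [-1.559, -0.149, 0.0]
force: [0.4, 0.7, 0.0]
grip_width: 0.094
```

```bash
python3 -c "
from h import *
o=ctrl.get_obs(); print(o['qpos'].round(3),o['joint_vel'].round(3)); print(T_tool(o).round(3))"
```

```text
[ 0.207  0.986  0.235 -0.02   1.772  0.201] [ 0.025  0.153 -0.002 -0.001 -0.17   0.028]
[[ 0.989  0.149 -0.002  0.801]
 [ 0.     0.012  1.     0.201]
 [ 0.149 -0.989  0.011  0.321]
 [ 0.     0.     0.     1.   ]]
```

>>> jog_arm([
  [9.4,[-2,-4,2],0],
  [9.4,[-4,-8,4],0],
  [9.4,[-6,-12,7],0],
  [9.4,[-8,-17,10],0],
  [9.4,[-10,-22,13],0],
  [9.4,[-10,-22,13],0],
  [9.4,[-10,-22,13],0],
])

```text
time_s: 6.75
ee_pos: [0.6434, 0.3175, 0.5084]
eef_rot: [-1.549, -0.171, 0.002]
force: [0.1, 0.5, 1.5]
grip_width: 0.0946
```

>>> jog_arm([
  [9.4,[20,-2,8],0],
  [9.4,[40,-4,17],0],
  [9.4,[40,-4,17],0],
])

```text
time_s: 7.05
ee_pos: [0.682, 0.3241, 0.4663]
eef_rot: [-1.539, -0.192, -0.002]
force: [0.6, -0.2, 0.5]
grip_width: 0.0941
```

>>> jog_arm([
  [9.4,[40,-4,17],0],
  [9.4,[40,-4,17],0],
])

```text
time_s: 7.25
ee_pos: [0.7033, 0.3304, 0.4474]
eef_rot: [-1.525, -0.221, -0.002]
force: [-0.7, -0.9, 0.9]
grip_width: 0.094
```

>>> jog_arm([
  [9.4,[40,-4,17],0],
  [9.4,[40,-4,17],0],
])

```text
time_s: 7.45
ee_pos: [0.7216, 0.3357, 0.4323]
eef_rot: [-1.512, -0.25, -0.004]
force: [-0.2, -0.0, 0.0]
grip_width: 0.0941
```

>>> jog_arm([
  [9.4,[40,-4,17],0],
  [9.4,[40,-4,17],0],
])

```text
time_s: 7.65
ee_pos: [0.7374, 0.3401, 0.4211]
eef_rot: [-1.498, -0.28, -0.005]
force: [-0.3, 0.6, 0.7]
grip_width: 0.0937
```

>>> jog_arm([
  [9.4,[40,-4,17],0],
  [9.4,[40,-4,17],0],
])

```text
time_s: 7.85
ee_pos: [0.751, 0.344, 0.4134]
eef_rot: [-1.483, -0.311, -0.008]
force: [-0.3, -0.8, -0.5]
grip_width: 0.0939
```

```bash
cat >> h.py <<'E'
def st():
    o=ctrl.get_obs(); T=T_tool(o); y=T[:3,1]
    print(o['time_s'],'q',o['qpos'].round(3),'w',round(o['grip_width'],4),'F',o['force'].round(1)); print('tilt',np.degrees(np.arccos(-y[2])).round(2),'az',np.degrees(np.arctan2(y[1],y[0])).round(1)); print(T.round(3)); return T
E
python3 -c "
from h import *
st()"
```

```text
7.85 q [ 0.397  0.879  0.235 -0.04   1.707  0.38 ] w 0.0939 F [-0.3 -0.8 -0.5]
tilt 18.47 az 15.5
[[ 0.952  0.305 -0.019  0.751]
 [-0.007  0.085  0.996  0.344]
 [ 0.306 -0.948  0.083  0.413]
 [ 0.     0.     0.     1.   ]]
```

>>> jog_arm([
  [9.4,[40,-4,17],0],
  [9.4,[40,-4,17],0],
])

```text
time_s: 8.05
ee_pos: [0.7628, 0.3473, 0.4092]
eef_rot: [-1.469, -0.341, -0.011]
force: [-0.3, 0.1, 1.1]
grip_width: 0.0938
```

>>> jog_arm([
  [9.4,[40,-4,17],0],
  [9.4,[40,-4,17],0],
])

```text
time_s: 8.25
ee_pos: [0.7728, 0.3501, 0.4081]
eef_rot: [-1.454, -0.372, -0.014]
force: [0.1, 0.4, 0.5]
grip_width: 0.094
```

>>> jog_arm([
  [9.4,[40,-4,17],0],
  [9.4,[40,-4,17],0],
])

```text
time_s: 8.45
ee_pos: [0.7812, 0.3525, 0.41]
eef_rot: [-1.438, -0.403, -0.019]
force: [-0.4, 0.3, 0.0]
grip_width: 0.0941
```

>>> jog_arm([
  [9.4,[40,-4,17],0],
  [9.4,[40,-4,17],0],
])

```text
time_s: 8.65
ee_pos: [0.7884, 0.3547, 0.4152]
eef_rot: [-1.422, -0.436, -0.024]
force: [0.7, -0.0, 0.9]
grip_width: 0.0938
```

```bash
python3 -c "
from h import *
st()"
```

```text
8.65 q [ 0.39   0.894  0.235 -0.032  1.554  0.373] w 0.0938 F [ 0.7 -0.   0.9]
tilt 26.28 az 18.2
[[ 0.906  0.421 -0.039  0.788]
 [-0.021  0.138  0.99   0.355]
 [ 0.422 -0.897  0.134  0.415]
 [ 0.     0.     0.     1.   ]]
```

```bash
cat >> h.py <<'E'
def plan(p,xdir=None,turn=None):
    T=T_tool(); Rm=T[:3,:3]; d=Rm.T@(np.array(p)-T[:3,3])*100; t=turn or 0
    if xdir is not None:
        x=Rm.T@np.array(xdir,float); t=np.arctan2(-x[2],x[0]); print('out of plane deg',np.degrees(np.arcsin(x[1]/np.linalg.norm(x))).round(2))
    print('shift',d.round(2),'turn',np.round(t,3)); return d,t
E
python3 -c "
from h import *
a=np.radians(17.1); xd=(np.sin(a),-np.cos(a),0)
plan((.524,-.2915,.30),xd); plan((.45,-.0,.42),xd)"
```

```text
out of plane deg -0.49
shift [-27.44  -9.74 -64.5 ] turn 1.28
out of plane deg -0.49
shift [-29.71 -19.58 -33.73] turn 1.28
```

>>> jog_arm([
  [9.4,[-3,-2,-3.4],0.13],
  [9.4,[-6,-4,-6.8],0.26],
  [9.4,[-9,-6,-10.2],0.39],
  [9.4,[-12,-8,-13.6],0.52],
  [9.4,[-15,-10,-17],0.65],
  [9.4,[-18,-12,-20.4],0.78],
  [9.4,[-21,-14,-23.8],0.91],
  [9.4,[-24,-16,-27.2],1.04],
  [9.4,[-27,-18,-30.6],1.17],
  [9.4,[-29.7,-19.6,-33.7],1.28],
])

```text
time_s: 9.65
ee_pos: [0.4845, 0.038, 0.421]
eef_rot: [-1.112, 0.01, -1.274]
force: [0.7, -1.3, 0.9]
grip_width: 0.0938
```

```bash
python3 -c "
from h import *
st()
a=np.radians(17.1); xd=(np.sin(a),-np.cos(a),0)
plan((.496,-.2995,.22),xd)"
```

```text
9.65 q [-0.088 -0.172  1.634  0.185  1.258  1.168] w 0.0938 F [ 0.7 -1.3  0.9]
tilt 26.27 az 18.2
[[ 0.293  0.421  0.859  0.484]
 [-0.956  0.138  0.258  0.038]
 [-0.01  -0.897  0.443  0.421]
 [ 0.     0.     0.     1.   ]]
out of plane deg -0.48
shift [ 32.81  13.85 -16.63] turn -0.006
```

>>> jog_arm([
  [9.4,[4,0,-1],0],
  [9.4,[8,1,-3],0],
  [9.4,[12,2,-5],0],
  [9.4,[16,4,-7],0],
  [9.4,[20,6,-9],0],
  [9.4,[24,8,-12],0],
  [9.4,[28,11,-15],0],
  [9.4,[31,13,-17],0],
  [9.4,[33,14.5,-18.6],0],
  [9.4,[33,14.5,-18.6],0],
])

```text
time_s: 10.65
ee_pos: [0.4845, -0.3067, 0.2025]
eef_rot: [-1.116, 0.012, -1.271]
force: [0.5, 1.0, -0.1]
grip_width: 0.0941
```

```bash
python3 - <<'E'
from m import *
st()
a=shot('wrist'); w=cloud(a); h=cv2.cvtColor(a['img'],cv2.COLOR_RGB2HSV); S=h[...,1]; x,y,z=[w[...,i] for i in range(3)]
m=(abs(x-.525)<.06)&(abs(y+.29)<.05)&(z>.115)&(z<.14)&(S>100); blob(w,m,1); rect(w,m&(z>.128))
b=shot('side'); 
cv2.imwrite('pics/w2.png',np.hstack([cv2.resize(i['img'][...,::-1],(400,300)) for i in (a,b)]))
an=np.radians(17.1); plan((.524,-.2915,.114),(np.sin(an),-np.cos(an),0))
E
```

```text
10.65 q [-0.805  0.259  1.689  0.478  1.041  0.256] w 0.0941 F [ 0.5  1.  -0.1]
tilt 26.07 az 18.6
[[ 0.295  0.417  0.86   0.485]
 [-0.955  0.14   0.26  -0.307]
 [-0.012 -0.898  0.439  0.203]
 [ 0.     0.     0.     1.   ]]
  px [250. 193.] 721 med [ 0.523 -0.292  0.131] lo [ 0.514 -0.302  0.116] hi [ 0.535 -0.281  0.133]
  rect ((0.5248582363128662, -0.2913804352283478), (0.01986325904726982, 0.019219404086470604), 17.550086975097656)
out of plane deg -0.49
shift [-0.09 10.07 -0.44] turn -0.001
```

View pics/w2.png

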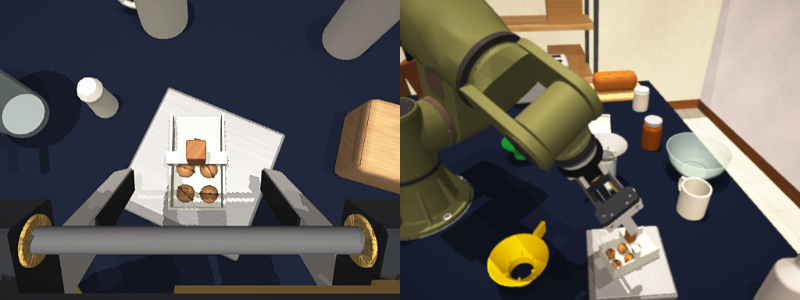

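The left half of this picture is the wrist view: the knob at (196,150) lies centred between the jaws, with the walnuts behind it. The right half shows the leaning gripper above the scoop at (615,240). I'll grip now.

>>> jog_arm([
  [9.4,[0,3,-0.2],0],
  [9.4,[0,6,-0.3],0],
  [9.4,[0,8.5,-0.4],0],
  [9.4,[0,10,-0.4],0],
  [9.4,[0,10,-0.4],0],
  [2,[0,10,-0.4],0],
  [1,[0,10,-0.4],0],
  [1,[0,10,-0.4],0],
  [1,[0,10,-0.4],0],
  [1,[0,10,-0.4],0],
], grip_force=40)

```text
time_s: 11.75
ee_pos: [0.5243, -0.2926, 0.1147]
eef_rot: [-1.113, 0.007, -1.269]
force: [-0.4, -0.4, -0.6]
grip_width: 0.0574
```

```bash
python3 -c "
from h import *
st()
plan((.524,-.2915,.214))"
```

```text
11.75 q [-0.732  0.413  1.709  0.533  0.853  0.216] w 0.0574 F [-0.4 -0.4 -0.6]
tilt 26.23 az 18.1
[[ 0.297  0.42   0.857  0.524]
 [-0.955  0.138  0.263 -0.293]
 [-0.007 -0.897  0.442  0.115]
 [ 0.     0.     0.     1.   ]]
shift [-0.19 -8.9   4.39] turn 0
```

>>> jog_arm([
  [1,[0,0,0],0],
  [1,[0,0,0],0],
  [1,[0,0,0],0],
  [1,[0,0,0],0],
  [1,[0,0,0],0],
  [1,[0,0,0],0],
  [1,[0,0,0],0],
  [1,[0,0,0],0],
])

```text
time_s: 12.55
ee_pos: [0.5244, -0.2924, 0.1144]
eef_rot: [-1.113, 0.008, -1.269]
force: [0.5, 0.3, 0.4]
grip_width: 0.0198
```

```bash
python3 -c "
from h import *
st()
plan((.524,-.2915,.214))"
```

```text
12.55 q [-0.732  0.414  1.709  0.534  0.853  0.216] w 0.0198 F [0.5 0.3 0.4]
tilt 26.21 az 18.2
[[ 0.297  0.42   0.858  0.524]
 [-0.955  0.138  0.264 -0.292]
 [-0.008 -0.897  0.442  0.114]
 [ 0.     0.     0.     1.   ]]
shift [-0.18 -8.94  4.39] turn 0
```

>>> jog_arm([
  [1,[0,-0.4,0.2],0],
  [1,[0,-1.3,0.7],0],
  [1,[0,-2.7,1.3],0],
  [1,[0,-4.5,2.2],0],
  [1,[0,-6.5,3.2],0],
  [1,[0,-8.5,4.2],0],
  [1,[0,-10.5,5.2],0],
  [1,[0,-12.5,6.2],0],
  [1,[0,-14.3,7.1],0],
  [1,[0,-15.6,7.7],0],
])

```text
time_s: 13.55
ee_pos: [0.5249, -0.2938, 0.2911]
eef_rot: [-1.112, 0.006, -1.269]
force: [0.9, -0.0, -3.4]
grip_width: 0.0197
```

>>> jog_arm([
  [1,[0,-0.5,0.3],0],
  [1,[0,-0.7,0.4],0],
  [1,[0,-0.7,0.4],0],
])

```text
time_s: 13.85
ee_pos: [0.5253, -0.2935, 0.2959]
eef_rot: [-1.114, 0.008, -1.269]
force: [-0.3, -0.2, -2.7]
grip_width: 0.0197
```

```bash
python3 - <<'E'
from m import *
T=st()
# scoop pose in tool: assume knob at grasp
fc=np.array([.5225,-.014,.155]); a=np.radians(17.1); 
S=np.array([[np.cos(a),-np.sin(a),0],[np.sin(a),np.cos(a),0],[0,0,1.]])
y=T[:3,1]
for t in (-1.4,-1.9,-2.4,-np.pi):
    M=R.from_rotvec(y*t).as_matrix()@S; lip=M@[.065,0,-.075]; 
    print(round(t,2),'nose dip',np.degrees(np.arcsin(-M[2,0])).round(1),'side',np.degrees(np.arcsin(M[2,1])).round(1),'lip off',lip.round(3),'nose az',np.degrees(np.arctan2(M[1,0],M[0,0])).round(0),'back',(M@[-.06,0,-.092]).round(3))
b=shot('side'); a=shot('scene')
cv2.imwrite('pics/w3.png',np.hstack([cv2.resize(i['img'][...,::-1],(400,300)) for i in (a,b)]))
E
```

```text
13.85 q [-0.732  0.23   1.503  0.423  1.202  0.425] w 0.0197 F [-0.3 -0.2 -2.7]
tilt 26.19 az 18.3
[[ 0.297  0.419  0.858  0.525]
 [-0.955  0.138  0.263 -0.293]
 [-0.008 -0.897  0.441  0.296]
 [ 0.     0.     0.     1.   ]]
-1.4 nose dip 18.6 side -26.2 lip off [ 0.037  0.038 -0.084] nose az 87.0 back [ 0.038 -0.085 -0.058]
-1.9 nose dip 31.0 side -25.4 lip off [ 0.027  0.034 -0.089] nose az 111.0 back [ 0.077 -0.069 -0.037]
-2.4 nose dip 43.0 side -18.2 lip off [ 0.019  0.025 -0.094] nose az 140.0 back [ 0.102 -0.034 -0.02 ]
-3.14 nose dip 52.4 side -0.9 lip off [ 0.018  0.007 -0.097] nose az -164.0 back [ 0.104  0.033 -0.009]
```

View pics/w3.png

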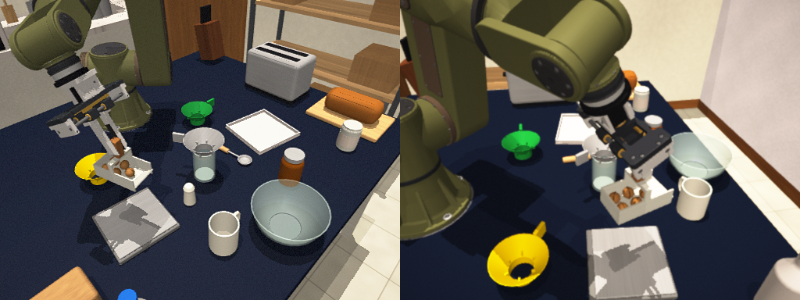

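The scoop hangs level with all five walnuts in it: 2.7 N on the wrist, and nothing spilled at (120,165) in the left half. Next I carry it to the funnel.

>>> jog_arm([
  [1,[-0.7,0.1,0.15],0],
  [1,[-2.3,0.3,0.5],0],
  [1,[-4.7,0.6,1.1],0],
  [1,[-7.7,1,1.8],0],
  [1,[-10.8,1.4,2.6],0],
  [1,[-14.2,1.8,3.4],0],
  [1,[-17.4,2.2,4.1],0],
  [1,[-19.9,2.5,4.7],0],
  [1,[-21.7,2.7,5.1],0],
  [1,[-22.6,2.8,5.3],0],
])

```text
time_s: 14.95
ee_pos: [0.5148, -0.0577, 0.2965]
eef_rot: [-1.113, 0.008, -1.267]
force: [-0.4, -0.3, -2.3]
grip_width: 0.0196
```

>>> jog_arm([
  [1,[0,0,0],0],
  [1,[0,0,0],-0.04],
  [1,[0,0,0],-0.12],
  [1,[0,0,0],-0.22],
  [1,[0,0,0],-0.34],
  [1,[0,0,0],-0.46],
  [1,[0,0,0],-0.58],
  [1,[0,0,0],-0.7],
  [1,[0,0,0],-0.82],
  [1,[0,0,0],-0.9],
])

```text
time_s: 15.95
ee_pos: [0.5154, -0.0607, 0.2962]
eef_rot: [-1.269, -0.349, -0.42]
force: [0.8, -0.2, -3.2]
grip_width: 0.0197
```

```bash
cat > pp.py <<'E'
from h import *
# scoop rotation relative to tool fixed at grasp
def pose(T, t, Rg):  # Rg: tool->scoop
    return T[:3,:3]@R.from_euler('y',t).as_matrix()@Rg
E
python3 - <<'E'
from m import *
T=st()
a=np.radians(17.1); S=R.from_euler('z',a).as_matrix()
y0=np.array([.419,.138,-.897]); y0/=np.linalg.norm(y0)
x0=np.array([.297,-.955,-.008]); x0-=y0*(x0@y0); x0/=np.linalg.norm(x0)
T0=np.stack([x0,y0,np.cross(x0,y0)],1); Rg=T0.T@S; np.save('Rg.npy',Rg)
fc=np.array([.5225,-.014,.155])
for t,off in ((-.5,(-.007,-.046,.268)),(-1.0,(-.007,-.046,.268)),(-1.5,(0,-.033,.268)),(-2.24,(0,0,.268))):
    M=T[:3,:3]@R.from_euler('y',t).as_matrix()@Rg; lip=M@[.065,0,-.075]; p=np.array([fc[0]+off[0],fc[1]+off[1],off[2]])
    c=np.array([M@[x,s*.035,z] for x in(.065,.04,-.06) for s in(-1,1) for z in(-.092,)][2:]+[M@[.065,s*.032,-.075] for s in(-1,1)])
    print(t,'dip',np.degrees(np.arcsin(-M[2,0])).round(1),'lip rel fc',(p+lip-fc).round(3),'lowest z',(p[2]+c[:,2].min()).round(3)); plan(p,turn=t)
E
```

```text
15.95 q [-0.316 -0.031  1.788  0.31   1.028 -0.062] w 0.0197 F [ 0.8 -0.2 -3.2]
tilt 26.2 az 18.2
[[ 0.858  0.419  0.297  0.515]
 [-0.383  0.138  0.913 -0.061]
 [ 0.342 -0.897  0.279  0.296]
 [ 0.     0.     0.     1.   ]]
-0.5 dip 18.8 lip rel fc [ 0.03  -0.008  0.029] lowest z 0.163
shift [-0.98  2.54 -0.72] turn -0.5
-1.0 dip 31.2 lip rel fc [ 0.02  -0.012  0.024] lowest z 0.164
shift [-0.98  2.54 -0.72] turn -1.0
-1.5 dip 43.1 lip rel fc [ 0.019 -0.008  0.019] lowest z 0.164
shift [-0.88  3.02  0.68] turn -1.5
-2.24 dip 52.4 lip rel fc [0.018 0.007 0.016] lowest z 0.17
shift [-2.14  3.47  3.69] turn -2.24
```

>>> jog_arm([
  [1,[-0.1,0.3,-0.1],-0.08],
  [1,[-0.3,0.7,-0.2],-0.18],
  [1,[-0.5,1.2,-0.3],-0.3],
  [1,[-0.7,1.7,-0.5],-0.42],
  [1,[-0.8,2.1,-0.6],-0.54],
  [1,[-0.85,2.2,-0.6],-0.66],
  [1,[-0.85,2.2,-0.6],-0.78],
  [1,[-0.85,2.2,-0.6],-0.9],
  [1,[-0.85,2.2,-0.6],-1.0],
  [1,[-0.85,2.2,-0.6],-1.05],
])

```text
time_s: 16.95
ee_pos: [0.5155, -0.0599, 0.2718]
eef_rot: [-1.745, -0.425, 0.72]
force: [-0.5, -0.8, -1.8]
grip_width: 0.02
```

```bash
python3 - <<'E'
from m import *
T=st(); Rg=np.load('Rg.npy'); fc=np.array([.5225,-.014,.155])
for t,off in ((-.45,(0,-.033,.268)),(-.8,(0,-.015,.266)),(-1.2,(0,0,.266))):
    M=T[:3,:3]@R.from_euler('y',t).as_matrix()@Rg; lip=M@[.065,0,-.075]; p=np.array([fc[0]+off[0],fc[1]+off[1],off[2]])
    print(t,'dip',np.degrees(np.arcsin(-M[2,0])).round(1),'lip rel fc',(p+lip-fc).round(3)); plan(p,turn=t)
b=shot('side'); a=shot('scene')
cv2.imwrite('pics/w4.png',np.hstack([cv2.resize(i['img'][100:292,150:406,::-1],(400,300)) for i in (a,b)]))
E
```

```text
16.95 q [-0.314 -0.012  1.827  0.32   0.973 -1.13 ] w 0.02 F [-0.5 -0.8 -1.8]
tilt 26.19 az 18.2
[[ 0.685  0.419 -0.596  0.515]
 [ 0.601  0.138  0.788 -0.06 ]
 [ 0.412 -0.897 -0.158  0.272]
 [ 0.     0.     0.     1.   ]]
-0.45 dip 43.1 lip rel fc [ 0.019 -0.008  0.019]
shift [1.1  0.82 0.66] turn -0.45
-0.8 dip 49.4 lip rel fc [0.017 0.002 0.015]
shift [2.09 1.24 2.1 ] turn -0.8
-1.2 dip 52.4 lip rel fc [0.018 0.007 0.014]
shift [3.   1.45 3.29] turn -1.2
```

View pics/w4.png

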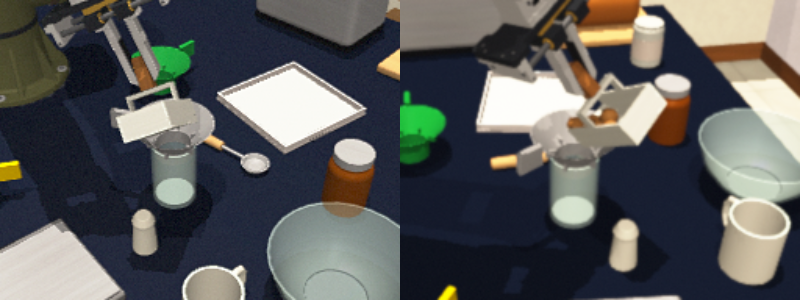

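The picture shows the scoop tipping over the grey funnel, at (155,115) left and (615,110) right, with the walnuts gathered at the lip. I'll finish the tip.

>>> jog_arm([
  [1,[0.2,0.2,0.1],-0.1],
  [1,[0.5,0.4,0.3],-0.2],
  [1,[0.8,0.6,0.5],-0.32],
  [1,[1.1,0.8,0.7],-0.44],
  [1,[1.5,1,1.2],-0.56],
  [1,[1.8,1.1,1.7],-0.7],
  [1,[2.2,1.3,2.2],-0.84],
  [1,[2.6,1.4,2.7],-1],
  [1,[2.9,1.45,3.1],-1.12],
  [1,[3,1.45,3.3],-1.2],
])

```text
time_s: 18.05
ee_pos: [0.5227, -0.0132, 0.2663]
eef_rot: [-2.028, -0.003, 1.883]
force: [-0.0, 0.4, -1.9]
grip_width: 0.0197
```

>>> jog_arm([
  [1,[0,0,0],0],
  [1,[0,0,0],0],
  [1,[0,0,0],0],
  [1,[0,0,0],0],
  [1,[0,0,0],0],
  [1,[0,0,0],0],
])

```text
time_s: 18.65
ee_pos: [0.5227, -0.0132, 0.2663]
eef_rot: [-2.028, -0.004, 1.88]
force: [0.4, 1.0, -3.4]
grip_width: 0.0195
```

```bash
python3 - <<'E'
from m import *
T=st(); 
b=shot('side'); a=shot('scene')
cv2.imwrite('pics/w5.png',np.hstack([cv2.resize(i['img'][100:292,150:406,::-1],(400,300)) for i in (a,b)]))
E
```

```text
18.65 q [-0.202 -0.01   1.838  0.277  0.929 -2.204] w 0.0195 F [ 0.4  1.  -3.4]
tilt 26.22 az 18.2
[[-0.304  0.42  -0.855  0.523]
 [ 0.953  0.138 -0.271 -0.013]
 [ 0.004 -0.897 -0.442  0.266]
 [ 0.     0.     0.     1.   ]]
```

View pics/w5.png

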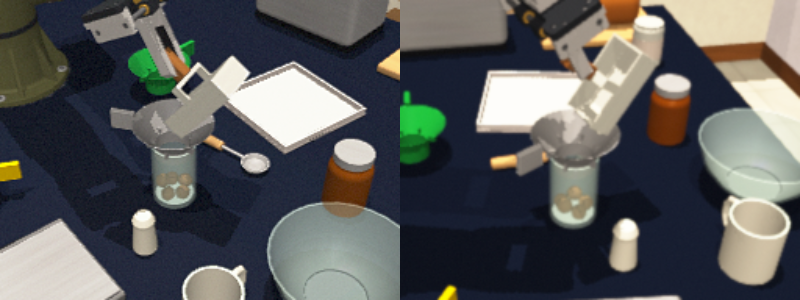

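All five walnuts look to be in the jar, at (173,187) left and (573,200) right, and the scoop is empty. Next I raise it, turn it back and return it to the scale.

>>> jog_arm([
  [1,[0,-2,-1],0],
  [1,[0,-3.6,-1.8],0.12],
  [1,[-0.5,-3.7,-1.7],0.26],
  [1,[-1.5,-3.8,-1.4],0.4],
  [1,[-3,-4,-1],0.54],
  [1,[-4.5,-4.1,-0.6],0.68],
  [1,[-6,-4.2,-0.1],0.82],
  [1,[-7.5,-4.3,0.3],0.96],
  [1,[-9,-4.4,0.7],1.1],
  [1,[-10,-4.5,1],1.24],
])

```text
time_s: 19.75
ee_pos: [0.5257, -0.1182, 0.3017]
eef_rot: [-1.722, -0.433, 0.666]
force: [-0.2, -0.6, -2.4]
grip_width: 0.02
```

```bash
python3 - <<'E'
from m import *
T=st(); a=np.radians(17.1); plan((.522,-.297,.22),(np.sin(a),-np.cos(a),0))
E
```

```text
19.75 q [-0.431  0.028  1.717  0.348  1.077 -1.181] w 0.02 F [-0.2 -0.6 -2.4]
tilt 26.21 az 18.2
[[ 0.714  0.42  -0.561  0.526]
 [ 0.561  0.138  0.816 -0.118]
 [ 0.42  -0.897 -0.137  0.302]
 [ 0.     0.     0.     1.   ]]
out of plane deg -0.48
shift [-13.72   4.71 -13.27] turn 1.903
```

>>> jog_arm([
  [1,[-1,0.1,-0.9],0.14],
  [1,[-2.2,0.3,-2.2],0.28],
  [1,[-3.7,0.5,-3.6],0.42],
  [1,[-5.2,0.8,-5.1],0.56],
  [1,[-6.7,1.2,-6.6],0.7],
  [1,[-8.2,1.7,-8.1],0.84],
  [1,[-9.7,2.3,-9.6],0.98],
  [1,[-11.2,3,-11],1.12],
  [1,[-12.5,3.8,-12.2],1.26],
  [1,[-13.7,4.7,-13.3],1.4],
])

```text
time_s: 20.75
ee_pos: [0.5234, -0.2974, 0.2204]
eef_rot: [-1.16, -0.208, -0.811]
force: [0.1, 0.4, -1.8]
grip_width: 0.0201
```

>>> jog_arm([
  [1,[0,0,0],0.14],
  [1,[0,0,0],0.28],
  [1,[0,0,0],0.4],
  [1,[0,0,0],0.5],
  [1,[0,0,0],0.5],
  [1,[0,0,0],0.5],
])

```text
time_s: 21.35
ee_pos: [0.5235, -0.2965, 0.2209]
eef_rot: [-1.113, 0.002, -1.257]
force: [0.3, 0.5, -1.5]
grip_width: 0.0194
```

```bash
python3 - <<'E'
from m import *
T=st(); a=np.radians(17.1)
M=T[:3,:3]@np.load('Rg.npy'); print('scoop axes z',M[2].round(4))
plan((.522,-.297,.118),(np.sin(a),-np.cos(a),0))
E
```

```text
21.35 q [-0.739  0.289  1.606  0.457  1.057  0.329] w 0.0194 F [ 0.3  0.5 -1.5]
tilt 26.22 az 18.2
[[ 0.308  0.42   0.854  0.523]
 [-0.951  0.138  0.276 -0.297]
 [-0.002 -0.897  0.442  0.221]
 [ 0.     0.     0.     1.   ]]
scoop axes z [ 6.0e-04 -6.2e-03  1.0e+00]
out of plane deg -0.48
shift [ 0.02  9.16 -4.68] turn 0.013
```

>>> jog_arm([
  [1,[0,1.5,-0.7],0.013],
  [1,[0,3.5,-1.7],0.013],
  [1,[0,5.5,-2.8],0.013],
  [1,[0,7,-3.6],0.013],
  [1,[0,8.2,-4.2],0.013],
  [1,[0,8.9,-4.5],0.013],
  [1,[0,9.2,-4.7],0.013],
  [1,[0,9.4,-4.8],0.013],
  [1,[0,9.4,-4.8],0.013],
  [1,[0,9.4,-4.8],0.013],
])

```text
time_s: 22.35
ee_pos: [0.5221, -0.2968, 0.1159]
eef_rot: [-1.113, 0.008, -1.271]
force: [-0.8, -1.3, -2.0]
grip_width: 0.02
```

>>> jog_arm([
  [1,[0,0.05,-0.02],0],
  [1,[0,0.05,-0.02],0],
])

```text
time_s: 22.55
ee_pos: [0.522, -0.2966, 0.115]
eef_rot: [-1.113, 0.009, -1.272]
force: [0.0, 0.4, -2.9]
grip_width: 0.02
```

```bash
python3 - <<'E'
from m import *
T=st()
E
```

```text
22.55 q [-0.741  0.414  1.707  0.534  0.858  0.211] w 0.02 F [ 0.   0.4 -2.9]
tilt 26.23 az 18.2
[[ 0.295  0.42   0.858  0.522]
 [-0.956  0.138  0.261 -0.297]
 [-0.009 -0.897  0.442  0.115]
 [ 0.     0.     0.     1.   ]]
```

>>> jog_arm([
  [1,[0,0.1,-0.05],0],
  [1,[0,0.1,-0.05],0],
  [3,[0,0.1,-0.05],0],
  [4,[0,0.1,-0.05],0],
  [5,[0,0.1,-0.05],0],
  [6,[0,0.1,-0.05],0],
  [6,[0,0.1,-0.05],0],
  [6,[0,0.1,-0.05],0],
])

```text
time_s: 23.35
ee_pos: [0.5219, -0.2966, 0.1136]
eef_rot: [-1.113, 0.009, -1.272]
force: [-0.8, -0.5, -0.3]
grip_width: 0.0597
```

>>> jog_arm([
  [6,[0,-1,0],0],
  [6,[0,-3,0],0],
  [6,[0,-6,0],0],
  [6,[0,-10,0],0],
  [6,[0,-14,0],0],
  [6,[0,-18,0],0],
  [6,[0,-21,0],0],
])

```text
time_s: 24.05
ee_pos: [0.4326, -0.3259, 0.3052]
eef_rot: [-1.113, 0.006, -1.272]
force: [0.5, 0.1, 0.4]
grip_width: 0.06
```

```bash
python3 - <<'E'
from m import *
T=st()
a=shot('wrist'); w=cloud(a); S=cv2.cvtColor(a['img'],cv2.COLOR_RGB2HSV)[...,1]; x,y,z=[w[...,i] for i in range(3)]
m=(abs(x-.525)<.08)&(abs(y+.295)<.06)&(z>.05)&(z<.064)&(S<90); rect(w,m)
m=(abs(x-.525)<.13)&(abs(y+.29)<.13)&(z>.019)&(z<.026)&(S<90); rect(w,m)
m=(abs(x-.525)<.06)&(abs(y+.295)<.05)&(z>.115)&(z<.14)&(S>100); blob(w,m,1)
E
```

```text
24.05 q [-0.909  0.117  1.614  0.449  1.274  0.261] w 0.06 F [0.5 0.1 0.4]
tilt 26.25 az 17.9
[[ 0.294  0.421  0.858  0.433]
 [-0.956  0.136  0.261 -0.326]
 [-0.006 -0.897  0.442  0.305]
 [ 0.     0.     0.     1.   ]]
  rect ((0.5234268307685852, -0.2949032187461853), (0.12224100530147552, 0.06997689604759216), 16.7408390045166)
  rect ((0.5272010564804077, -0.296111136674881), (0.17999807000160217, 0.1700141727924347), 83.2664794921875)
  px [252. 166.] 353 med [ 0.52  -0.296  0.131] lo [ 0.511 -0.306  0.118] hi [ 0.531 -0.286  0.133]
```

```bash
python3 - <<'E'
from h import *
plan((.50,.05,.5)); plan((.2,.5,.52))
E
```

```text
shift [-34.08  -9.25  24.17] turn 0
shift [-85.91 -17.83  11.17] turn 0
```

>>> jog_arm([
  [6,[-3,-2.5,3],0],
  [6,[-6.5,-5,6],0],
  [6,[-10.5,-7,9],0],
  [6,[-14.5,-8,12],0],
  [6,[-18.5,-9,15],0],
  [6,[-22.5,-9.3,18],0],
  [6,[-26.5,-9.3,21],0],
  [6,[-30.5,-9.3,23],0],
  [6,[-34,-9.3,24],0],
])

```text
time_s: 25.0
ee_pos: [0.5003, 0.0513, 0.4958]
eef_rot: [-1.112, 0.009, -1.271]
force: [0.4, 0.1, -0.9]
grip_width: 0.06
```

>>> jog_arm([
  [6,[-5,-1,-1],0],
  [6,[-10,-2,-2],0],
  [6,[-15,-3,-3.5],0],
  [6,[-20,-4,-5],0],
  [6,[-25,-5,-6.5],0],
  [6,[-30,-6,-8],0],
  [6,[-35,-7,-9.5],0],
  [6,[-40,-8,-11],0],
  [6,[-45,-8.5,-12],0],
  [6,[-50,-8.5,-13],0],
])

```text
time_s: 26.0
ee_pos: [0.2158, 0.4605, 0.5204]
eef_rot: [-1.112, 0.011, -1.271]
force: [0.6, 0.2, 0.9]
grip_width: 0.0599
```

```bash
python3 - <<'E'
from h import *
T=st(); plan(T[:3,3]+np.array([.05,.40,.1]))
E
```

```text
26.0 q [ 1.234e+00 -1.000e-03  1.255e+00 -3.590e-01  1.592e+00  2.447e+00] w 0.0599 F [0.6 0.2 0.9]
tilt 26.32 az 18.4
[[ 0.295  0.421  0.858  0.216]
 [-0.955  0.14   0.26   0.46 ]
 [-0.011 -0.896  0.443  0.52 ]
 [ 0.     0.     0.     1.   ]]
shift [-36.85  -1.26  19.12] turn 0
```

>>> jog_arm([
  [6,[-4,0,1],-0.14],
  [6,[-8,0,2],-0.28],
  [6,[-11,0,3],-0.42],
  [6,[-14,0,4],-0.56],
  [6,[-14,0,4],-0.7],
  [6,[-14,0,4],-0.8],
])

```text
time_s: 26.6
ee_pos: [0.2109, 0.6044, 0.5371]
eef_rot: [-1.237, -0.318, -0.522]
force: [-0.0, -0.5, 0.2]
grip_width: 0.0595
```

```bash
python3 - <<'E'
from h import *
T=st(); plan(T[:3,3]+np.array([.05,.40,.1]))
E
```

```text
26.6 q [ 1.325  0.371  0.777 -0.388  1.726  1.68 ] w 0.0595 F [-0.  -0.5  0.2]
tilt 26.17 az 18.0
[[ 0.823  0.419  0.382  0.211]
 [-0.474  0.136  0.87   0.604]
 [ 0.313 -0.898  0.311  0.537]
 [ 0.     0.     0.     1.   ]]
shift [-11.7   -1.42  39.83] turn 0
```

>>> jog_arm([
  [6,[-1.5,-0.2,5],0],
  [6,[-3,-0.4,10],0],
  [6,[-12,-1.4,40],0],
  [6,[-12,-1.4,40],0],
])

```text
time_s: 27.0
ee_pos: [0.2222, 0.7066, 0.5279]
eef_rot: [-1.223, -0.319, -0.522]
force: [-0.3, 2.2, -2.3]
grip_width: 0.06
```

>>> jog_arm([
  [6,[-12,-1.4,40],0],
  [6,[-12,-1.4,40],0],
])

```text
time_s: 27.2
ee_pos: [0.2214, 0.7323, 0.5152]
eef_rot: [-1.172, -0.31, -0.527]
force: [-0.1, -0.8, -0.6]
grip_width: 0.0602
```

>>> jog_arm([
  [6,[-12,-1.4,40],0],
  [6,[-12,-1.4,40],0],
])

```text
time_s: 27.4
ee_pos: [0.22, 0.7561, 0.4956]
eef_rot: [-1.141, -0.307, -0.526]
force: [-0.2, -0.4, 0.4]
grip_width: 0.0601
```

```bash
python3 - <<'E'
from h import *
T=st(); plan(T[:3,3]+np.array([.05,.40,.1]))
E
```

```text
27.4 q [ 1.366  0.795  0.235 -0.41   1.754  1.675] w 0.0601 F [-0.2 -0.4  0.4]
tilt 29.9 az 26.5
[[ 0.825  0.446  0.348  0.22 ]
 [-0.478  0.222  0.85   0.756]
 [ 0.302 -0.867  0.397  0.496]
 [ 0.     0.     0.     1.   ]]
shift [-12.     2.46  39.69] turn 0
```

>>> jog_arm([
  [6,[-12,0,40],0],
  [6,[-12,0,40],0],
])

```text
time_s: 27.6
ee_pos: [0.219, 0.7783, 0.4768]
eef_rot: [-1.112, -0.303, -0.523]
force: [0.2, -0.3, 0.1]
grip_width: 0.0599
```

>>> jog_arm([
  [6,[-12,0,40],0],
  [6,[-12,0,40],0],
])

```text
time_s: 27.8
ee_pos: [0.2169, 0.7975, 0.4619]
eef_rot: [-1.081, -0.299, -0.521]
force: [-0.2, 0.0, 0.2]
grip_width: 0.0603
```

```bash
python3 - <<'E'
from m import *
from scipy.optimize import least_squares
T=st(); 
C=[];
for n in ('scene','side'):
    c=shot(n); im,w=c['img'],cloud(c); h=cv2.cvtColor(im,cv2.COLOR_RGB2HSV); S,V=h[...,1],h[...,2]; x,y,z=[w[...,i] for i in range(3)]
    np.savez(f'e_{n}.npz',img=im,w=w)
    m=(abs(x-.51)<.13)&(abs(y+.01)<.13)&(z>.10)&(z<.175)&(S<90); p=w[m]; q=p[(p[:,2]>.149)&(p[:,2]<.159)]
    for _ in range(5):
        s=least_squares(lambda a:np.hypot(q[:,0]-a[0],q[:,1]-a[1])-a[2],[.52,-.014,.065],loss='soft_l1',f_scale=.002).x
        e=abs(np.hypot(q[:,0]-s[0],q[:,1]-s[1])-s[2]); q=q[e<.006]
    print(n,'rim',s.round(4)); r=np.hypot(p[:,0]-s[0],p[:,1]-s[1]); t=p[(r>.073)&(p[:,2]>.13)]; print(' tab',cv2.minAreaRect(t[:,:2].astype(np.float32)),np.percentile(t[:,2],97))
    # tray: white floor z ~.005 
    m=(x>.3)&(x<.75)&(y>.13)&(y<.55)&(z>.0135)&(z<.03)&(S<60)&(V>90); k,l,stt,_=cv2.connectedComponentsWithStats(cv2.morphologyEx(m.astype(np.uint8),cv2.MORPH_CLOSE,np.ones((3,3)))); i=1+np.argmax(stt[1:,4]); print(' tray wall'); rect(w,(l==i)&m)
    m=(x>.3)&(x<.75)&(y>.13)&(y<.55)&(abs(z-.005)<.004)&(S<60)&(V>140); k,l,stt,_=cv2.connectedComponentsWithStats(m.astype(np.uint8)); i=1+np.argmax(stt[1:,4]); print(' tray floor'); rect(w,l==i)
E
```

```text
27.8 q [ 1.383  0.85   0.235 -0.412  1.647  1.71 ] w 0.0603 F [-0.2  0.   0.2]
tilt 32.51 az 31.2
[[ 0.829  0.46   0.319  0.217]
 [-0.475  0.279  0.834  0.797]
 [ 0.295 -0.843  0.45   0.462]
 [ 0.     0.     0.     1.   ]]
scene rim [ 0.524  -0.0134  0.0614]
 tab ((0.44756045937538147, -0.056619782000780106), (0.029514344409108162, 0.011548965238034725), 29.55976104736328) 0.1639949302517514
 tray wall
  rect ((0.513574481010437, 0.3239826560020447), (0.21410807967185974, 0.2125243842601776), 78.7924575805664)
 tray floor
  rect ((0.508009672164917, 0.3329051733016968), (0.1938050091266632, 0.19391223788261414), 78.33601379394531)
side rim [ 0.5208 -0.0144  0.0622]
 tab ((0.44438183307647705, -0.05872322618961334), (0.02870073728263378, 0.010510648600757122), 23.904722213745117) 0.16226408856896113
 tray wall
  rect ((0.510138213634491, 0.32277458906173706), (0.21457147598266602, 0.20970171689987183), 78.75654602050781)
 tray floor
  rect ((0.51239013671875, 0.3360128402709961), (0.18731750547885895, 0.2004159390926361), 78.63966369628906)
```

```bash
python3 - <<'E'
from h import *
a=np.radians(-59.8); xd=(np.cos(a),np.sin(a),0)
plan((.45,.3,.45),xd); plan((.39,-.09,.26),xd)
E
```

```text
out of plane deg -0.44
shift [ 42.64  -2.17 -34.61] turn 0.597
out of plane deg -0.44
shift [ 50.54   0.37 -77.61] turn 0.597
```

>>> jog_arm([
  [5,[4,-0.2,-3.2],0],
  [5,[8,-0.4,-6.4],0],
  [5,[12,-0.6,-9.6],0],
  [5,[16,-0.8,-12.8],0],
  [5,[20,-1,-16],0],
  [5,[24,-1.2,-19.2],0],
  [5,[28,-1.4,-22.4],0.1],
  [5,[32,-1.6,-26],0.2],
  [5,[36,-1.8,-29],0.3],
  [5,[40,-2,-32],0.4],
])

```text
time_s: 28.9
ee_pos: [0.4111, 0.386, 0.4548]
eef_rot: [-1.01, -0.095, -0.876]
force: [1.6, 0.2, -0.4]
grip_width: 0.0497
```

```bash
python3 - <<'E'
from h import *
st(); a=np.radians(-59.8); xd=(np.cos(a),np.sin(a),0)
plan((.39,-.09,.26),xd)
E
```

```text
28.9 q [ 0.734 -0.042  1.473 -0.112  1.153  1.6  ] w 0.0497 F [ 1.6  0.2 -0.4]
tilt 32.56 az 31.2
[[ 0.637  0.46   0.618  0.411]
 [-0.765  0.279  0.581  0.386]
 [ 0.095 -0.843  0.53   0.455]
 [ 0.     0.     0.     1.   ]]
out of plane deg -0.53
shift [ 33.22   2.18 -39.27] turn 0.192
```

>>> jog_arm([
  [5,[3.5,0,-3.5],0.03],
  [5,[7,0,-7.5],0.06],
  [5,[10.5,0,-11.5],0.09],
  [5,[14,0,-16],0.12],
  [5,[17.5,0.3,-20],0.15],
  [5,[21,0.6,-24],0.18],
  [5,[24,1,-28],0.19],
  [5,[27,1.4,-32],0.19],
  [5,[30,1.8,-36],0.19],
  [5,[33.2,2.2,-39.3],0.19],
])

```text
time_s: 29.9
ee_pos: [0.3904, -0.0716, 0.2684]
eef_rot: [-1.002, 0.002, -1.034]
force: [1.6, 0.7, 0.5]
grip_width: 0.0503
```

>>> jog_arm([
  [5,[0,0,0],0],
  [5,[0,0,0],0],
])

```text
time_s: 30.1
ee_pos: [0.3911, -0.0708, 0.2683]
eef_rot: [-1.004, 0.005, -1.036]
force: [0.3, 0.0, 0.0]
grip_width: 0.05
```

```bash
python3 - <<'E'
from m import *
st(); c=shot('wrist'); w=cloud(c); S=cv2.cvtColor(c['img'],cv2.COLOR_RGB2HSV)[...,1]; x,y,z=[w[...,i] for i in range(3)]
m=(z>.156)&(z<.17)&(abs(x-.447)<.05)&(abs(y+.057)<.05)&(S<90)&(np.hypot(x-.5224,y+.0139)>.072); blob(w,m,1); rect(w,m)
a=np.radians(-59.8); xd=(np.cos(a),np.sin(a),0); plan((.4488,-.0564,.147),xd)
cv2.imwrite('pics/w6.png',np.hstack([cv2.resize(i['img'][...,::-1],(400,300)) for i in (c,shot('side'))]))
E
```

```text
30.1 q [-0.59  -0.28   2.096  0.567  1.131  0.251] w 0.05 F [0.3 0.  0. ]
tilt 32.47 az 31.0
[[ 0.509  0.46   0.727  0.391]
 [-0.861  0.277  0.428 -0.071]
 [-0.005 -0.844  0.537  0.268]
 [ 0.     0.     0.     1.   ]]
  px [271. 201.] 351 med [ 0.446 -0.056  0.162] lo [ 0.434 -0.065  0.16 ] hi [ 0.459 -0.047  0.164]
  rect ((0.44685643911361694, -0.055945318192243576), (0.028715945780277252, 0.009027183055877686), 29.515159606933594)
out of plane deg -0.48
shift [ 1.84 13.28 -1.79] turn 0.006
```

View pics/w6.png

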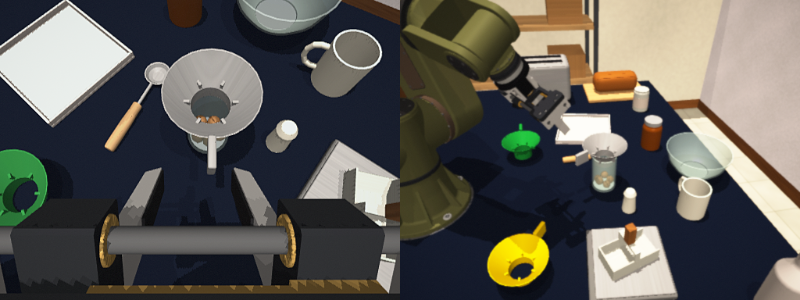

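The left half shows the grey funnel with its tab at (212,155) between the jaws, and walnuts visible down its stem at (207,120). The right half shows the empty scoop on the scale at (628,250) and the walnuts in the jar.

>>> jog_arm([
  [4,[1,1,-1],0],
  [4,[1.7,4,-1.7],0],
  [4,[1.7,8,-1.7],0],
  [4,[1.7,11,-1.7],0],
  [4,[1.7,12.8,-1.7],0],
  [4,[1.7,13.3,-1.7],0],
  [2.5,[1.7,13.3,-1.7],0],
  [2,[1.7,13.3,-1.7],0],
  [2,[1.7,13.3,-1.7],0],
], grip_force=50)

```text
time_s: 31.1
ee_pos: [0.4489, -0.0549, 0.1477]
eef_rot: [-1.003, 0.003, -1.033]
force: [-0.8, 0.4, -0.1]
grip_width: 0.0213
```

```bash
python3 - <<'E'
from m import *
st(); a=np.radians(-60.2); xd=(np.cos(a),np.sin(a),0); plan((.4493,-.0545,.147),xd)
E
```

```text
31.1 q [-0.461  0.016  2.152  0.704  0.777  0.108] w 0.0213 F [-0.8  0.4 -0.1]
tilt 32.54 az 31.0
[[ 0.512  0.461  0.725  0.449]
 [-0.859  0.277  0.43  -0.055]
 [-0.003 -0.843  0.538  0.148]
 [ 0.     0.     0.     1.   ]]
out of plane deg -0.66
shift [-0.02  0.09  0.01] turn 0.013
```

Position is good, so I'll close the jaws.

>>> jog_arm([
  [1.2,[0,0.1,0],0.013],
  [0.5,[0,0.1,0],0.013],
  [0,[0,0.1,0],0.013],
  [0,[0,0.1,0],0.013],
  [0,[0,0.1,0],0.013],
  [0,[0,0.1,0],0.013],
])

```text
time_s: 31.7
ee_pos: [0.4494, -0.0547, 0.146]
eef_rot: [-1.004, 0.011, -1.045]
force: [-2.7, -0.8, 5.5]
grip_width: 0.0097
```

>>> jog_arm([
  [0,[0,-0.2,0.1],0],
  [0,[0,-0.7,0.4],0],
  [0,[0,-1.5,1],0],
  [0,[0,-2.5,1.6],0],
  [0,[0,-3.7,2.4],0],
  [0,[0,-5,3.2],0],
  [0,[0,-6.3,4],0],
  [0,[0,-7.4,4.7],0],
  [0,[0,-8,5.1],0],
  [0,[0,-8,5.1],0],
])

```text
time_s: 32.7
ee_pos: [0.45, -0.0555, 0.2416]
eef_rot: [-1.003, 0.01, -1.045]
force: [-0.7, -0.8, -1.4]
grip_width: 0.0098
```

```bash
python3 - <<'E'
from m import *
T=st(); 
P=[]
for n in ('scene','side'):
    c=shot(n); im,w=c['img'],cloud(c); S=cv2.cvtColor(im,cv2.COLOR_RGB2HSV)[...,1]; x,y,z=[w[...,i] for i in range(3)]
    d=np.hypot(x-.522,y+.014)
    m=(d<.072)&(z>.18)&(z<.29)&(S<60); print(n,m.sum(),np.nanpercentile(z[m],[1,50,90,97,99]).round(4)); P.append((c,w[m]))
    # rim plane: fit top envelope by azimuth
    p=w[m]; az=np.degrees(np.arctan2(p[:,1]+.014,p[:,0]-.522))
    print([(int(k*45-180),p[(az>=k*45-180)&(az<k*45-135)][:,2].max().round(4)) for k in range(8) if ((az>=k*45-180)&(az<k*45-135)).any()])
cv2.imwrite('pics/w7.png',np.hstack([cv2.resize(c['img'][60:252,150:406,::-1],(400,300)) for c,_ in P]))
E
```

```text
32.7 q [-0.461 -0.125  2.037  0.576  0.983  0.32 ] w 0.0098 F [-0.7 -0.8 -1.4]
tilt 32.52 az 31.0
[[ 0.502  0.461  0.732  0.45 ]
 [-0.865  0.277  0.419 -0.056]
 [-0.01  -0.843  0.537  0.242]
 [ 0.     0.     0.     1.   ]]
scene 1776 [0.1903 0.2319 0.2493 0.2512 0.2548]
[(-180, np.float64(0.2603)), (-135, np.float64(0.2512)), (-90, np.float64(0.2519)), (-45, np.float64(0.2516)), (0, np.float64(0.2524)), (45, np.float64(0.2537)), (90, np.float64(0.2522)), (135, np.float64(0.2522))]
side 1676 [0.1877 0.2256 0.245  0.2475 0.2483]
[(-180, np.float64(0.2485)), (-135, np.float64(0.2484)), (-90, np.float64(0.2482)), (-45, np.float64(0.2485)), (0, np.float64(0.2488)), (45, np.float64(0.2494)), (90, np.float64(0.2487)), (135, np.float64(0.2274))]
```

View pics/w7.png

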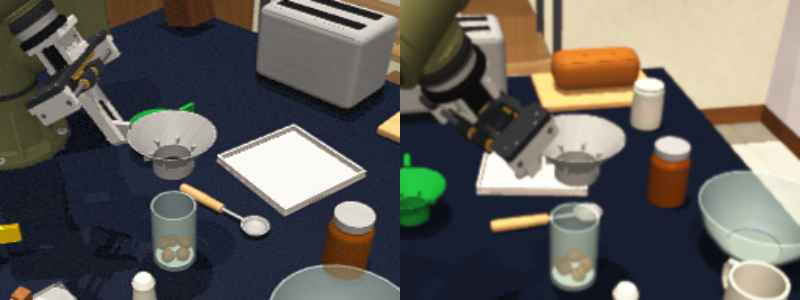

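The funnel hangs level by its tab, at (172,130) left and (575,145) right. The jar stands with five walnuts in it at (173,248). I'll check clearance at the tray and plan the carry.

```bash
python3 - <<'E'
from m import *
T=T_tool(); 
for pz in (.16,.058):
    p=np.array([.439,.2825,pz])
    for n in ('scene0','side0','e_scene','e_side','s1'):
        w=np.load(n+'.npz')['w'].reshape(-1,3); q=(w-p)@T[:3,:3]
        m=(abs(q[:,0])<.11)&(abs(q[:,2])<.06)&(q[:,1]<-.06)&(q[:,1]>-.3)&(w[:,2]>.006); print(pz,n,m.sum(), w[m].mean(0).round(3) if m.any() else '',q[m].mean(0).round(3) if m.any() else '')
d=np.load('s1.npz'); h=cv2.cvtColor(d['img'],cv2.COLOR_RGB2HSV); m=(abs(h[...,0].astype(int)-60)<15)&(h[...,1]>150)&(h[...,2]>60); blob(d['w'],m,1)
plan((.439,.2825,.24)); plan((.439,.2825,.068))
E
```

```text
0.16 scene0 0  
0.16 side0 0  
0.16 e_scene 0  
0.16 e_side 0  
0.16 s1 0  
0.058 scene0 0  
0.058 side0 0  
0.058 e_scene 0  
0.058 e_side 0  
0.058 s1 0  
  px [253. 142.] 926 med [0.257 0.214 0.044] lo [0.21  0.142 0.002] hi [0.322 0.29  0.068]
shift [-29.74   8.92  13.35] turn 0
shift [-29.54  23.43   4.12] turn 0
```

>>> jog_arm([
  [0,[-1,0.3,0.5],0],
  [0,[-3.5,1.1,1.6],0],
  [0,[-7,2.1,3.2],0],
  [0,[-11,3.3,5],0],
  [0,[-15,4.5,6.8],0],
  [0,[-19,5.7,8.6],0],
  [0,[-23,6.9,10.4],0],
  [0,[-26.5,8,12],0],
  [0,[-28.7,8.6,12.9],0],
  [0,[-29.7,8.9,13.4],0],
])

```text
time_s: 33.8
ee_pos: [0.4383, 0.285, 0.2399]
eef_rot: [-1.005, 0.012, -1.042]
force: [-0.9, -0.5, -2.1]
grip_width: 0.0096
```

>>> jog_arm([
  [0,[0,1,-0.6],0],
  [0,[0,3,-1.9],0],
  [0,[0,5.5,-3.5],0],
  [0,[0,7.5,-4.8],0],
  [0,[0,8.5,-5.4],0],
  [0,[0,8.5,-5.4],0],
])

```text
time_s: 34.4
ee_pos: [0.438, 0.2821, 0.1373]
eef_rot: [-1.009, 0.012, -1.045]
force: [0.1, -0.0, -1.2]
grip_width: 0.01
```

```bash
python3 - <<'E'
from m import *
from scipy.optimize import least_squares
T=st(); p0=T[:3,3]
for n in ('scene','side'):
    c=shot(n); w=cloud(c); S=cv2.cvtColor(c['img'],cv2.COLOR_RGB2HSV)[...,1]; x,y,z=[w[...,i] for i in range(3)]
    m=(np.hypot(x-p0[0]-.073,y-p0[1]-.041)<.073)&(abs(z-p0[2]-.009)<.006)&(S<60); q=w[m]
    for _ in range(5):
        s=least_squares(lambda a:np.hypot(q[:,0]-a[0],q[:,1]-a[1])-a[2],[p0[0]+.073,p0[1]+.041,.064],loss='soft_l1',f_scale=.002).x
        e=abs(np.hypot(q[:,0]-s[0],q[:,1]-s[1])-s[2]); q=q[e<.006]
    print(n,'rim',s.round(4),len(q),'rim z',np.nanpercentile(q[:,2],95).round(4))
    h=cv2.cvtColor(c['img'],cv2.COLOR_RGB2HSV); m=(x>.35)&(x<.68)&(y>.18)&(y<.47)&(z>.0135)&(z<.024)&(S<60)&(h[...,2]>90); k,l,stt,_=cv2.connectedComponentsWithStats(cv2.morphologyEx(m.astype(np.uint8),cv2.MORPH_CLOSE,np.ones((3,3)))); rect(w,m)
plan((.439,.2825,.065))
E
```

```text
34.4 q [0.487 0.105 2.085 0.079 0.391 1.472] w 0.01 F [ 0.1 -0.  -1.2]
tilt 32.22 az 31.2
[[ 0.502  0.456  0.735  0.438]
 [-0.865  0.276  0.419  0.282]
 [-0.012 -0.846  0.533  0.137]
 [ 0.     0.     0.     1.   ]]
scene rim [0.5125 0.3234 0.0616] 212 rim z 0.1478
  rect ((0.5135681629180908, 0.32486414909362793), (0.21474981307983398, 0.21363437175750732), 79.25907135009766)
side rim [0.5087 0.3235 0.062 ] 120 rim z 0.1462
  rect ((0.5101324319839478, 0.32200121879577637), (0.21249783039093018, 0.20993372797966003), 78.58283996582031)
shift [ 0.11  6.31 -4.03] turn 0
```

>>> jog_arm([
  [0,[0,1,-0.6],0],
  [0,[0,2.8,-1.8],0],
  [0,[0,4.4,-2.8],0],
  [0,[0,5.4,-3.4],0],
  [0,[0,6,-3.8],0],
  [0,[0,6.2,-3.9],0],
  [0,[0,6.4,-4],0],
  [0,[0,6.5,-4.1],0],
  [0,[0,6.6,-4.15],0],
  [0,[0,6.6,-4.15],0],
])

```text
time_s: 35.5
ee_pos: [0.4392, 0.2842, 0.0623]
eef_rot: [-1.004, 0.011, -1.045]
force: [-0.2, 0.1, -1.3]
grip_width: 0.0095
```

>>> jog_arm([
  [0,[0,0.05,-0.03],0],
  [0,[0,0.05,-0.03],0],
])

```text
time_s: 35.7
ee_pos: [0.4392, 0.2842, 0.0616]
eef_rot: [-1.004, 0.011, -1.045]
force: [0.4, 0.0, -0.8]
grip_width: 0.0094
```

```bash
python3 - <<'E'
from m import *
T=st()
E
```

```text
35.7 q [0.491 0.268 2.127 0.159 0.182 1.39 ] w 0.0094 F [ 0.4  0.  -0.8]
tilt 32.48 az 31.2
[[ 0.502  0.46   0.733  0.439]
 [-0.865  0.278  0.418  0.284]
 [-0.011 -0.844  0.537  0.062]
 [ 0.     0.     0.     1.   ]]
```

>>> jog_arm([
  [0,[0.1,0.1,-0.1],0],
  [0,[0.1,0.2,-0.2],0],
  [0,[0.1,0.24,-0.22],0],
  [0,[0.1,0.24,-0.22],0],
])

```text
time_s: 36.1
ee_pos: [0.4392, 0.2831, 0.0583]
eef_rot: [-1.004, 0.011, -1.045]
force: [0.4, -0.2, -0.3]
grip_width: 0.0096
```

>>> jog_arm([
  [0,[0,0.06,-0.04],0],
  [0,[0,0.06,-0.04],0],
])

```text
time_s: 36.3
ee_pos: [0.4395, 0.2832, 0.0581]
eef_rot: [-1.003, 0.011, -1.045]
force: [-2.2, -1.5, 4.8]
grip_width: 0.01
```

>>> jog_arm([
  [0,[0,0.06,-0.04],0],
  [0,[0,0.06,-0.04],0],
])

```text
time_s: 36.5
ee_pos: [0.4397, 0.2834, 0.0578]
eef_rot: [-1.002, 0.011, -1.045]
force: [-4.4, -3.8, 9.9]
grip_width: 0.0095
```

>>> jog_arm([
  [0,[0,-0.07,0.04],0],
  [1.5,[0,-0.07,0.04],0],
  [2.5,[0,-0.07,0.04],0],
  [3.5,[0,-0.07,0.04],0],
  [4,[0,-0.07,0.04],0],
  [4,[0,-0.07,0.04],0],
  [4,[0,-0.07,0.04],0],
  [4,[0,-0.07,0.04],0],
])

```text
time_s: 37.3
ee_pos: [0.439, 0.283, 0.0576]
eef_rot: [-1.004, 0.011, -1.045]
force: [0.2, 0.7, 0.3]
grip_width: 0.04
```

>>> jog_arm([
  [4,[0,-1,0],0],
  [4,[0,-3,0],0],
  [4,[0,-6,0],0],
  [4,[0,-10,0],0],
  [4,[0,-14,0],0],
  [4,[0,-18,0],0],
  [4,[0,-22,0],0],
  [4,[0,-22,0],0],
])

```text
time_s: 38.1
ee_pos: [0.3376, 0.2215, 0.2484]
eef_rot: [-0.995, 0.01, -1.045]
force: [0.8, 1.0, 0.3]
grip_width: 0.04
```

```bash
python3 - <<'E'
from m import *
from scipy.optimize import least_squares
st(); P=[]
for n in ('scene','side'):
    c=shot(n); P.append(c); w=cloud(c); h=cv2.cvtColor(c['img'],cv2.COLOR_RGB2HSV); S=h[...,1]; x,y,z=[w[...,i] for i in range(3)]
    m=(np.hypot(x-.512,y-.3235)<.073)&(abs(z-.067)<.006)&(S<60); q=w[m]
    s=least_squares(lambda a:np.hypot(q[:,0]-a[0],q[:,1]-a[1])-a[2],[.512,.3235,.064],loss='soft_l1',f_scale=.002).x
    az=np.arctan2(q[:,1]-s[1],q[:,0]-s[0]); print(n,'rim',s.round(4),'z by quadrant',[q[(az>=a)&(az<a+np.pi/2)][:,2].max().round(4) for a in np.arange(-np.pi,np.pi-.1,np.pi/2) if ((az>=a)&(az<a+np.pi/2)).any()])
    b=np.load(n[:5]+'0.npz')['w'] ; 
    m=(abs(x-.525)<.08)&(abs(y+.295)<.06)&(z>.05)&(z<.064)&(S<90); rect(w,m)
cv2.imwrite('pics/w8.png',np.hstack([cv2.resize(c['img'][...,::-1],(400,300)) for c in P]))
cv2.imwrite('pics/w9.png',np.hstack([cv2.resize(P[0]['img'][150:240,210:330,::-1],(400,300),interpolation=3),cv2.resize(P[1]['img'][170:260,210:330,::-1],(400,300),interpolation=3)]))
E
```

```text
38.1 q [ 0.463 -0.379  2.213  0.064  0.735  1.476] w 0.04 F [0.8 1.  0.3]
tilt 32.99 az 31.1
[[ 0.502  0.466  0.728  0.338]
 [-0.865  0.281  0.416  0.222]
 [-0.01  -0.839  0.544  0.248]
 [ 0.     0.     0.     1.   ]]
scene rim [0.5129 0.326  0.0614] z by quadrant [np.float64(0.0726), np.float64(0.0694), np.float64(0.0699), np.float64(0.0688)]
  rect ((0.5228385329246521, -0.295064240694046), (0.12480858713388443, 0.07209174335002899), 16.650653839111328)
side rim [0.5095 0.3243 0.0622] z by quadrant [np.float64(0.0719), np.float64(0.0674), np.float64(0.0665), np.float64(0.0666)]
  rect ((0.5210651159286499, -0.29643580317497253), (0.1235884502530098, 0.07200437784194946), 17.33783721923828)
```

View pics/w8.png

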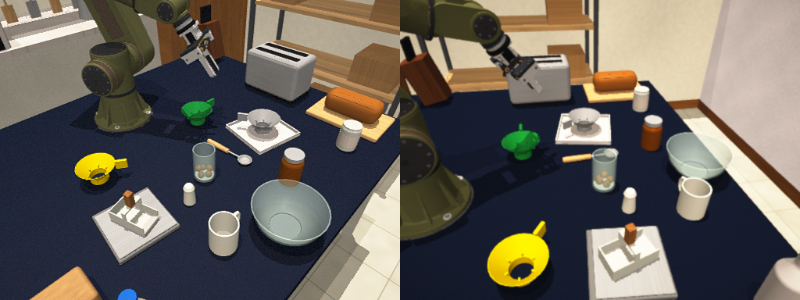

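View pics/w9.png

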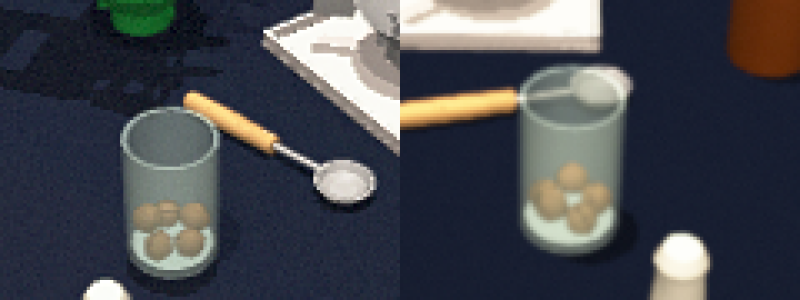

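The overview shows the funnel upright in the tray at (262,120), the empty scoop on the scale at (133,215), and the other things where they were. The close crop counts five walnuts in the standing jar (left half), and the gripper touches nothing. I'm handing in.

```bash
python3 -c "
from station import ctrl
print(ctrl.hand_in())"
```

```text
the job is handed in; nothing more can be done
None
```

The job is done and handed in at about 38 s; `hand_in` reports no verdict. All five walnuts went through the funnel into the jar, and the scoop and funnel are set down where asked.

**How the scoop was tipped:** The moves only allow a turn about the finger axis. I first leaned the tool about 26° by repeatedly asking for poses past its reach, in free space. I then gripped the knob, and a half turn about the leaning axis tipped the scoop about 52° over the funnel.

**What the last checks showed:**
- **Walnuts:** five are visible in the jar, which stands on the counter, and the scoop is empty.
- **Scoop:** it stands level, within about 2–6 mm of the scale's middle; my two estimates of that middle differ by about 5 mm.
- **Funnel:** it is upright on its stem, within about 3 mm of the tray's centre, with its rim about 67–70 mm above the counter. One quadrant read 72–73 mm in both views; I put that down to the tab showing there, though I did not confirm it.
- **Other things:** in the final pictures the bystanders look unmoved; I did not re-measure them. The gripper was clear of everything.
- **Forces:** the highest wrist force component I saw was about 10 N, when the funnel's foot touched the tray.

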